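# Cure a fuselage frame under the UV swing lamp

## Robot

A 7-joint arm with a two-finger parallel gripper is mounted at the origin on the work surface. World frame = base frame: x ahead of the robot, y to its left, z up, the work surface at z = 0. Lengths are in m, angles in rad, forces in N, time in s.
With the tool pointing down it reaches from about 0.35 to 0.9 m from the base axis. Payload 8.1 kg.
Tool frame: the origin (TCP) lies at the centre of the arm's flange, where the gripper is bolted on; the fingertips stand 178 mm ahead of it and the grasp point (between the pads) lies 159 mm ahead of it; z points along the fingers, y is the direction in which the jaws open and shut (so a half turn about z gives the same grasp; the last joint's range is limited). The gripper opens to 92 mm and grips with 3 to 60 N. Pads are 19 mm wide; open, the fingers measure 130 mm over their backs; the gripper's body (75 mm by 190 mm) begins 47 mm behind the grasp point.
Start: joints at [1.225, 0.434, 0.025, 1.573, -0.012, 1.134, -0.075], TCP at [0.15, -0.607, 0.405] pointing down, gripper open.
Joint ranges: [-2.62, 2.62], [-0.44, 2.09], [-1.27, 1.32], [0.08, 2.57], [-1.32, 4.46], [0.12, 2], [-2.74, 2.74]. Speed limits (rad/s): [2.22, 2.22, 3.01, 3.01, 3.14, 3.14, 3.14].

## Interface

Orientations are given as a rotation vector (axis times angle).
In Python, from cell import arm gives the robot as it stands. The module is installed in compiled form; this text tells all that it offers.
- The arm moves only by the tool move_arm, never from a script. Its argument "steps" is a list of rows, each a list of 4 numbers: the shift along the tool's x, y, z in mm, then the turn about the tool's z in rad. In form: [[x, y, z, twist], ...]. A call has 1 to 20 rows; each row is the pose to reach, as a shift and turn from the pose commanded when the call began, along the tool's axes at that moment; what a row does not reach only later rows make up. A row lasts 1/8 s, in which the tool goes at most 62.5 mm and 10.7 degrees, less where a joint would pass 70% of its speed; a pose out of reach is approached as far as the arm can. A call with a gripper value outside its range is refused whole. "grip" is the finger opening in mm, from 0 to 91.8, set as the call begins (left out, the last holds). The fingers move at their own pace and stop on an object; "grip_force" is the grip in N (left out, the last holds). Time passes only in rows, so rows that repeat a pose let the fingers close. It gives the time, the measured TCP pose, the force and the opening at its end, in the units of the state.
- arm.observe(): the state, without advancing time (a new reading comes with each control period).
- arm.get_image(name): name is "scene" or "top" or "wrist"; returns the picture (384x512x3 uint8, red, green, blue); there is no depth.
- arm.camera_info(name): a dict with "mtx" (3x3 intrinsics, pixels), "dist_coeffs" ([k1, k2, p1, p2, k3] as OpenCV has them; the pictures are not rectified), "pose" (4x4, takes a point from camera to world coordinates); the wrist camera has in their place "T_tool_cam" (4x4, takes a point from camera to tool coordinates, whose origin is the TCP and whose axes are the flange's). Camera axes: x right, y down, z forward; pixel columns grow to the right and rows downward; lengths in m; the calibration is good to about 2 mm. A picture is of the moment at which its call begins: read the wrist's pose just before it. camera_info takes no time and is no camera call.
- arm.sign_off(): hands the job in, once; it reports no verdict.
The state is a dict: "clock": time; "joints": joint angles; "dq": joint speeds; "joint_efforts": joint torques, N m; "position": TCP position; "ee_rot": TCP orientation; "force": force on the tool from outside, world axes, zero at the start; "ft_torque": the same for the moment, N m; "width": opening from 0.0 (shut) to 1.0 (fully open).
Only numpy, scipy, OpenCV 4.12 (cv2) and the standard library are available. Lean on these libraries where they do the work, as an engineer would, in place of code of your own. Each camera call takes 0.05 s, during which the arm holds its last target.

## Task

Set every weight from the tray gently on a corner gusset of the model frame, one to a gusset and centred on it, then swing the lamp until its head is centred over the round plate in the middle of the frame, and cure the frame by squeezing the hand switch's trigger fully for 2 to 3 seconds and letting it go; the weights must be in place meanwhile, and never work the trigger while the lamp is not over the frame. After that swing the lamp back so that its head is centred over its black parking disc and stays there, and put all the weights back in the tray, upright on its floor. Leave the other things on the bench where they are.

Things in the scene. Friction and masses are not known exactly. Their poses are not given: they have to be found in the camera images.
- board: building board, 180 mm (x) by 280 mm (y), 6 mm high, fixed to the bench, carrying a flat model-aircraft frame of thin wooden strips. Origin under its centre. Treat its whole upper face as flat at 6 mm
- gusset0 (a point): plywood gusset, 52 mm square, at one corner of the model's frame on the board; this point is the middle of its upper face, z = 6 mm. The weights' bases are smaller than the gusset
- gusset1 (a point): plywood gusset, 52 mm square, at one corner of the model's frame on the board; this point is the middle of its upper face, z = 6 mm. The weights' bases are smaller than the gusset
- gusset2 (a point): plywood gusset, 52 mm square, at one corner of the model's frame on the board; this point is the middle of its upper face, z = 6 mm. The weights' bases are smaller than the gusset
- gusset3 (a point): plywood gusset, 52 mm square, at one corner of the model's frame on the board; this point is the middle of its upper face, z = 6 mm. The weights' bases are smaller than the gusset
- frame_mid (a point): middle of the round plywood plate (48 mm) at the centre of the frame, on the board's upper face; the lamp's aim. The gussets lie 60 mm from it in the board's x and 90 mm in its y
- weight_a_mid (a point): bright steel weight, 46 by 46 mm, 58 mm tall, 0.2 to 0.4 kg: a 20 mm thick square base with an upright round stem, 16 mm in diameter and 38 mm tall, to lift it by (grip the stem 18 mm above this point: fingertips reaching 19 mm further still clear the base). This point is on its axis, half-way up, 29 mm above its underside; z is up. Absent in some starts
- weight_b_mid (a point): bright steel weight, 46 by 46 mm, 58 mm tall, 0.2 to 0.4 kg: a 20 mm thick square base with an upright round stem, 16 mm in diameter and 38 mm tall, to lift it by (grip the stem 18 mm above this point: fingertips reaching 19 mm further still clear the base). This point is on its axis, half-way up, 29 mm above its underside; z is up. Absent in some starts
- weight_c_mid (a point): dark steel gear wheel used as a weight, about 50 by 50 mm, 58 mm tall, 0.2 to 0.4 kg: a 20 mm thick round toothed base with an upright round stem, 16 mm in diameter and 38 mm tall, to lift it by (grip the stem 18 mm above this point: fingertips reaching 19 mm further still clear the base). This point is on its axis, half-way up, 29 mm above its underside; z is up. Absent in some starts
- weight_d_mid (a point): dark steel gear wheel used as a weight, about 50 by 50 mm, 58 mm tall, 0.2 to 0.4 kg: a 20 mm thick round toothed base with an upright round stem, 16 mm in diameter and 38 mm tall, to lift it by (grip the stem 18 mm above this point: fingertips reaching 19 mm further still clear the base). This point is on its axis, half-way up, 29 mm above its underside; z is up. Absent in some starts
- tray: square open wooden tray for the weights, fixed, 160 by 160 mm outside, walls 5 mm thick and 16 mm high, floor 5 mm thick. Origin under its centre, axes along its sides. It has room for four weights two by two, at 37 mm either side of its middle lines
- lamp_knob (a point): middle of the grip knob on top of the lamp's head, on the head's axis, z = 240 mm. Knob: black upright cylinder, 22 mm in diameter, 42 mm tall, 14 mm of it above this point. White round head below it: 90 mm in diameter, z = 170 to 212 mm. Drag the knob level in any direction within the arm's reach: it takes 2 to 6 N and the head stays where it is left. Centre this point over the aim
- lamp_park (a point): middle of the black rubber parking disc (90 mm) flat on the bench, where the lamp's head is parked. The lamp's post, 190 mm high on a 110 mm foot, stands about 300 mm beyond it. The lamp's level arm, two 250 mm tubes at z = 200 mm (nothing above 215 mm), turns on stiff upright joints at the post and at the elbow, which points to the robot's left; the head reaches 150 to 490 mm from the post
- switch: hand switch of the lamp: a level black grip, 105 mm long (x), 26 mm wide (y), z = 61 to 89 mm, fixed on a bracket at its near (-x) end, free underneath at the far end. Its trigger, a steel bar, lies along its +y side. The x axis runs along the grip
- squeeze_point (a point): where to squeeze: half-way between the outer faces of grip and trigger when fully squeezed, z = 75 mm. Straddle grip and trigger from above with the fingers closing along the switch's y axis: they measure 53 mm across here at rest and 38 mm fully squeezed; the grip's outer face is 19.5 mm to the -y side of this point
- trigger (a joint): turn of the sprung trigger about its upright hinge, 60 mm to the near (-x) side of the squeeze point: 0 at rest, 0.26 fully squeezed, counted as squeezed above 0.2. It takes about 12 N at the squeeze point and springs back when let go
- pin_box: small clear box of pins, 28 by 28 by 20 mm, standing on the board between two gussets; leave it alone
- spare_gear: spare gear without stem, 50 mm in diameter, 18 mm high, not a weight; leave it alone
- screwdriver: screwdriver, 160 mm, lying on the bench; leave it alone
- tape_roll: roll of tape, 84 mm in diameter, 22 mm high; leave it alone
- thinner: white plastic bottle, 52 mm in diameter, 100 mm tall; leave it alone
- screw_jar: glass jar of screws, 60 mm in diameter, 70 mm tall; leave it alone
- spring_clamp: black spring clamp, about 95 mm long, lying on the bench; leave it alone
There are look-alikes about, which are no part of the job. Leave any blue look-alike of the part that bears weight_c_mid alone.

How it is judged:
By the outcome, as a careful person would: the job done as asked, in the order asked, and still so for the second after the job is handed in, with the robot touching nothing.
Of weight_a, weight_b, weight_c, weight_d only 2 to 3 are there at a start; the rules pass over those that are not, and their reading is None.
At some moment in a run one of weight_a, weight_b, weight_c, weight_d may be knocked a few centimetres aside while the robot is not near it.
It also fails if it takes over 210 s, if anything falls off the work surface, if the arm or the gripper's body presses on something with over 40 N, if the wrist force passes 120 N, or if a joint passes its speed limit or range.

## Working session

There is one attempt and no reset: what is moved stays moved. The work goes in short steps, Python scripts to look and compute and a tool call to move; the robot and the scene stay as the last step left them, time stands still between calls to the robot, and variables do not carry over. Pictures are saved under pics/ and viewed, and the job is handed in when it is done.

Besides the shell and the picture viewer there is one more tool, called after ">>>" as a command line: name --pt "numbers of a row" for each row, then --argument value for the rest. move_arm: Moves the arm, as the interface text tells. Its arguments: {"type":"object","properties":{"steps":{"type":"array"},"grip":{"type":"number"},"grip_force":{"type":"number"}},"required":["steps"]}

```bash
mkdir -p pics; python3 - <<'E'
from cell import arm
import cv2
s=arm.observe()
for k,v in s.items(): print(k,v)
for n in ["scene","top","wrist"]:
    im=arm.get_image(n); cv2.imwrite(f"pics/{n}0.png",cv2.resize(im[:,:,::-1],None,fx=1.5,fy=1.5,interpolation=cv2.INTER_CUBIC))
    cv2.imwrite(f"pics/{n}0_raw.png",im[:,:,::-1])
    i=arm.camera_info(n); print(n,i)
E
```

```text
clock 0.0
joints [ 1.22542321  0.43522457  0.02495239  1.57407136 -0.01161901  1.13399016
 -0.07508995]
dq [ 6.54220630e-04 -5.64322455e-05 -6.90015598e-04  4.33690358e-04
  3.49827966e-04 -7.48093876e-04  6.68642084e-04]
joint_efforts [-1.32546527e-03 -6.67833853e+01  9.85150784e-01 -3.14454675e+01
 -6.04557549e-02  4.27585992e-02  1.92579027e-04]
position [ 0.15017694 -0.60646037  0.40395347]
ee_rot [-3.11697738e+00 -3.80151216e-01  4.72966872e-04]
force [-0.31184023  0.23540825  0.92953354]
ft_torque [0.02142307 0.01916699 0.03159826]
width 1.000217148401464
scene {'mtx': array([[367.393328  ,   0.        , 254.31036917],
       [  0.        , 367.393328  , 190.45994101],
       [  0.        ,   0.        ,   1.        ]]), 'dist_coeffs': array([-0.03907674,  0.        ,  0.        ,  0.        ,  0.        ]), 'pose': array([[ 5.11257308e-01,  6.83038250e-01, -5.21607817e-01,
         1.14134880e+00],
       [ 8.59427443e-01, -4.05860477e-01,  3.10904717e-01,
        -4.08675744e-01],
       [ 6.59815933e-04, -6.07236381e-01, -7.94520951e-01,
         1.08723192e+00],
       [ 0.
[... 489 characters left out ...]
99654943,  1.53494143],
       [ 0.        ,  0.        ,  0.        ,  1.        ]])}
wrist {'mtx': array([[332.83842156,   0.        , 258.15564024],
       [  0.        , 332.83842156, 192.66150558],
       [  0.        ,   0.        ,   1.        ]]), 'dist_coeffs': array([-0.04901964,  0.        ,  0.        ,  0.        ,  0.        ]), 'T_tool_cam': array([[ 2.86519419e-04, -9.54982874e-01, -2.96660795e-01,
         7.95733803e-02],
       [ 9.99999352e-01, -5.31165632e-05,  1.13680219e-03,
         1.95923595e-04],
       [-1.10138422e-03, -2.96660929e-01,  9.54982241e-01,
         1.87674124e-02],
       [ 0.00000000e+00,  0.00000000e+00,  0.00000000e+00,
         1.00000000e+00]])}
```

View pics/scene0.png

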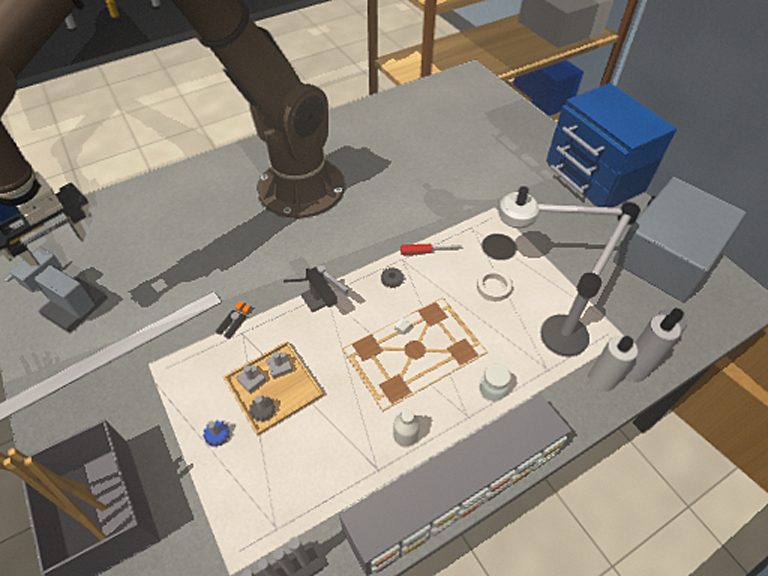

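View pics/top0.png

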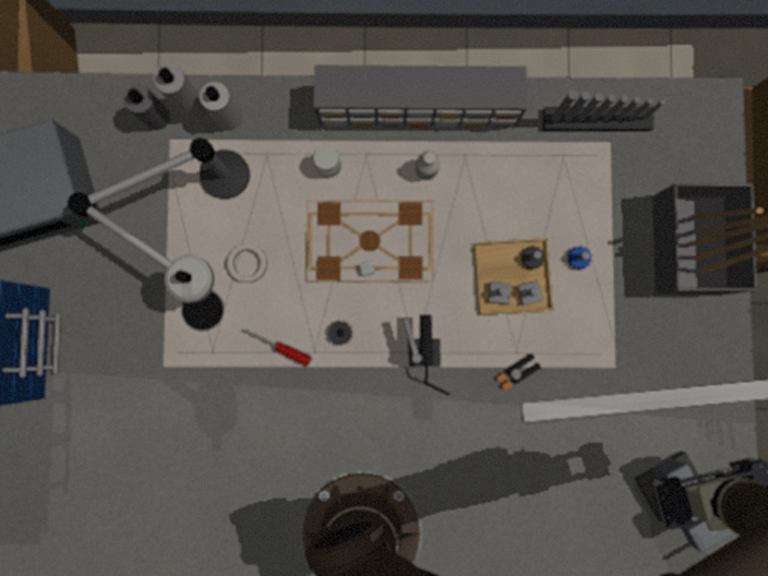

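View pics/wrist0.png

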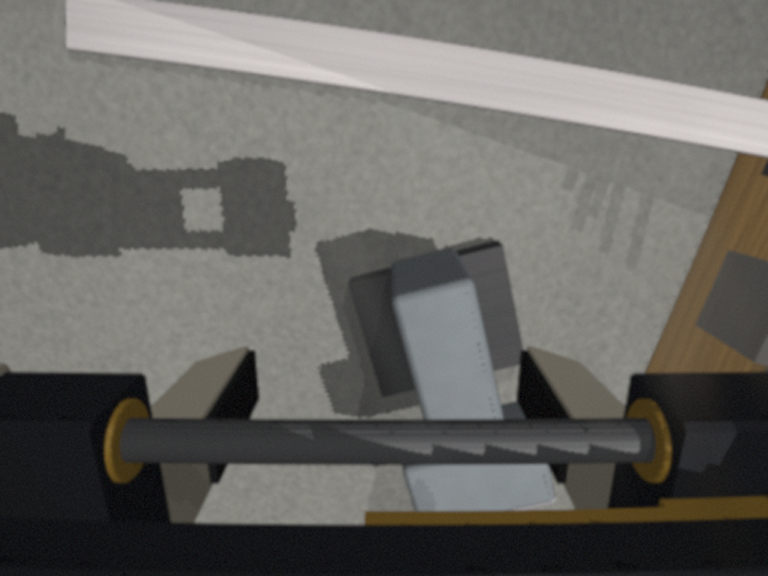

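```bash
cat > h.py <<'E'
import numpy as np, cv2
from cell import arm
from scipy.spatial.transform import Rotation as R
def tool_pose():
    s=arm.observe(); T=np.eye(4); T[:3,:3]=R.from_rotvec(s["ee_rot"]).as_matrix(); T[:3,3]=s["position"]; return T
def campose(n,T=None):
    i=arm.camera_info(n)
    return i["pose"] if n!="wrist" else (tool_pose() if T is None else T)@i["T_tool_cam"]
def p2w(n,uv,z,T=None):
    i=arm.camera_info(n); P=campose(n,T)
    q=cv2.undistortPoints(np.array(uv,float).reshape(-1,1,2),i["mtx"],i["dist_coeffs"]).reshape(-1,2)
    d=np.c_[q,np.ones(len(q))]@P[:3,:3].T; o=P[:3,3]
    return o+d*((z-o[2])/d[:,2])[:,None]
def w2p(n,X,T=None):
    i=arm.camera_info(n); P=np.linalg.inv(campose(n,T))
    return cv2.projectPoints(np.array(X,float).reshape(-1,1,3),cv2.Rodrigues(P[:3,:3])[0],P[:3,3],i["mtx"],i["dist_coeffs"])[0].reshape(-1,2)
def snap(n,tag,crop=None,f=1.5):
    T=tool_pose(); im=arm.get_image(n)[:,:,::-1].copy(); cv2.imwrite(f"pics/{tag}_raw.png",im); np.save(f"pics/{tag}_T.npy",T)
    if crop: im=im[crop[1]:crop[3],crop[0]:crop[2]]
    cv2.imwrite(f"pics/{tag}.png",cv2.resize(im,None,fx=f,fy=f,interpolation=cv2.INTER_CUBIC)); return T
def toloc(T,X):  # world pt -> tool-frame shift in mm for TCP at X
    return 1000*T[:3,:3].T@(np.asarray(X)-T[:3,3])
E
python3 - <<'E'
import cv2,numpy as np
t=cv2.imread("pics/top0_raw.png"); s=cv2.imread("pics/scene0_raw.png")
def c(im,b,f,n): cv2.imwrite(n,cv2.resize(im[b[1]:b[3],b[0]:b[2]],None,fx=f,fy=f,interpolation=cv2.INTER_CUBIC))
c(t,(195,120,405,260),3.8,"pics/t1.png")
c(t,(100,80,300,270),3,"pics/t2.png")
c(s,(90,130,340,320),3.1,"pics/s1.png")
g=t.astype(int)
# brown gussets
hsv=cv2.cvtColor(t,cv2.COLOR_BGR2HSV)
m=((hsv[...,0]<14)&(hsv[...,1]>110)&(hsv[...,2]>60)&(hsv[...,2]<150)).astype(np.uint8)
n,l,st,ce=cv2.connectedComponentsWithStats(m)
from h import *
for i in range(1,n):
    if st[i,4]>60: print(st[i],ce[i].round(1),p2w("top",[ce[i]],0.006).round(4))
E
```

```text
[212 135  15  15 146] [218.5 142.3] [[0.6844 0.0758 0.006 ]]
[266 135  15  15 144] [273.4 142.2] [[ 0.6858 -0.1058  0.006 ]]
[240 154  13  13  86] [246.1 160. ] [[ 0.6259 -0.0157  0.006 ]]
[212 171  15  16 137] [218.7 178.6] [[0.5637 0.0741 0.006 ]]
[267 171  14  15 124] [273.7 178.7] [[ 0.5643 -0.1068  0.006 ]]
[183 228  24  16 158] [194.6 235.4] [[0.3778 0.1501 0.006 ]]
```

View pics/t1.png

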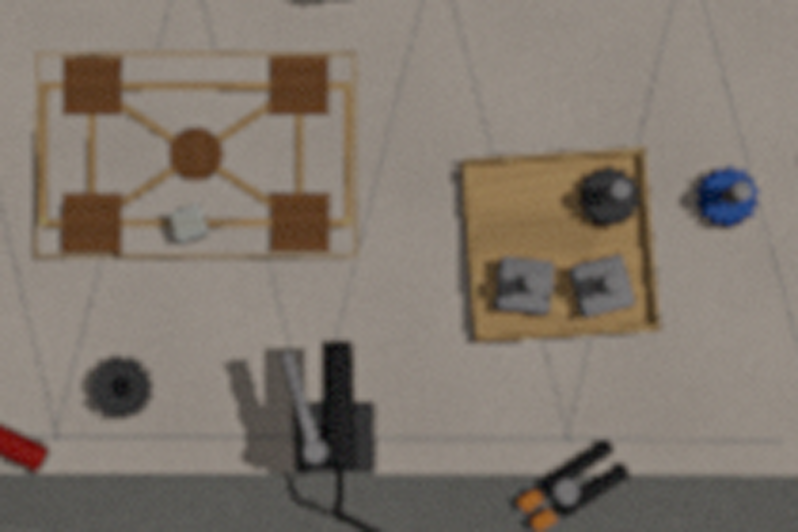

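View pics/t2.png

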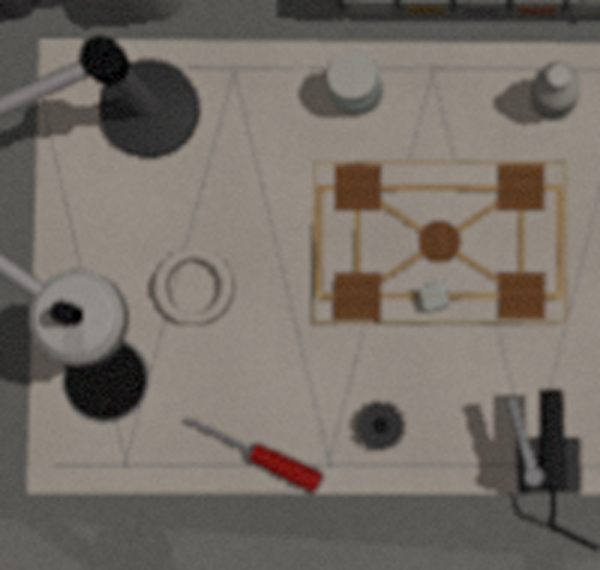

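View pics/s1.png

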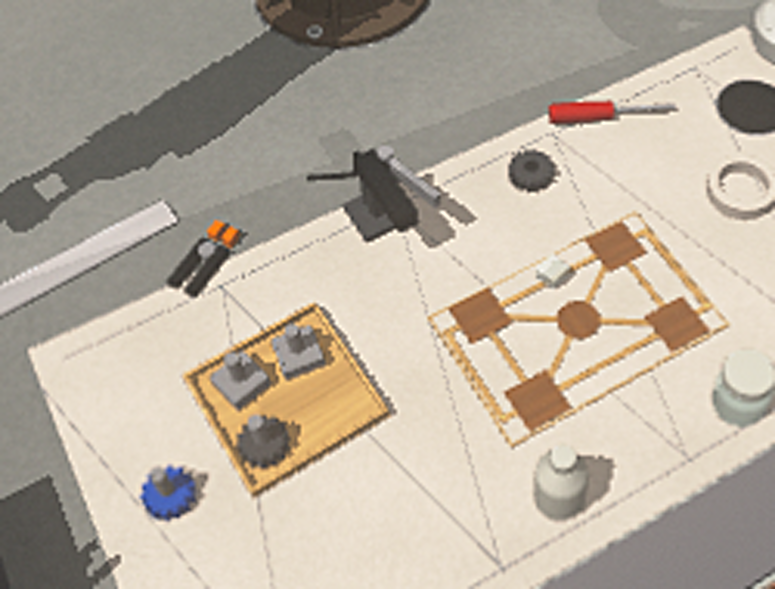

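```bash
python3 - <<'E'
from h import *
f=3.8; o=np.array([195,120])
pt=lambda x,y:(np.array([x,y])/f+o)
print("tray",p2w("top",[pt(560,245)],.01).round(3))
for n,p,z in [("wA",pt(520,283),.063),("wB",pt(600,285),.063),("gear",pt(620,188),.063),("sw grip tip",pt(337,345),.089),("sw grip base",pt(340,465),.089),("thinner",(554/3+100,75/3+80),.1),("spare",pt(117,387),.018)]:
    print(n,p2w("top",[p],z).round(3))
f=3;o=np.array([100,80])
print("park",p2w("top",[pt(106,380)],0.0).round(3),"knobtop",p2w("top",[pt(63,313)],.254).round(3),"head",p2w("top",[pt(79,318)],.2).round(3),"post",p2w("top",[pt(104,60)],.2).round(3))
T=tool_pose(); print(T.round(4))
E
```

```text
tray [[ 0.546 -0.332  0.01 ]]
wA [[ 0.508 -0.289  0.063]]
wB [[ 0.507 -0.355  0.063]]
gear [[ 0.588 -0.373  0.063]]
sw grip tip [[ 0.455 -0.135  0.089]]
sw grip base [[ 0.358 -0.137  0.089]]
thinner [[ 0.786 -0.137  0.1  ]]
spare [[0.422 0.049 0.018]]
park [[0.471 0.345 0.   ]] knobtop [[0.52  0.321 0.254]] head [[0.52  0.321 0.2  ]] post [[0.77  0.303 0.2  ]]
[[ 9.707e-01  2.403e-01 -4.000e-04  1.502e-01]
 [ 2.403e-01 -9.707e-01  1.200e-03 -6.065e-01]
 [-1.000e-04 -1.200e-03 -1.000e+00  4.041e-01]
 [ 0.000e+00  0.000e+00  0.000e+00  1.000e+00]]
```

>>> move_arm --pt "40 -18 0 0.02" --pt "95 -42 0 0.06" --pt "150 -66 0 0.1" --pt "205 -90 0 0.14" --pt "260 -115 0 0.18" --pt "315 -139 0 0.22" --pt "365 -161 0 0.243" --pt "405 -179 0 0.243" --pt "405 -179 0 0.243" --pt "405 -179 0 0.243"

```text
clock: 1.4
position: [0.4998, -0.3361, 0.4044]
ee_rot: [3.141, -0.001, -0.002]
force: [-1.3, 0.4, 1.3]
width: 0.994
```

```bash
python3 - <<'E'
from h import *
T=snap("wrist","w1"); print(T.round(4)); print(arm.observe()["joints"].round(2))
E
```

```text
[[ 1.000e+00 -6.000e-04 -1.100e-03  4.998e-01]
 [-6.000e-04 -1.000e+00 -3.000e-04 -3.361e-01]
 [-1.100e-03  3.000e-04 -1.000e+00  4.044e-01]
 [ 0.000e+00  0.000e+00  0.000e+00  1.000e+00]]
[ 0.55  0.4  -0.06  1.63  0.03  1.12 -1.09]
```

View pics/w1.png

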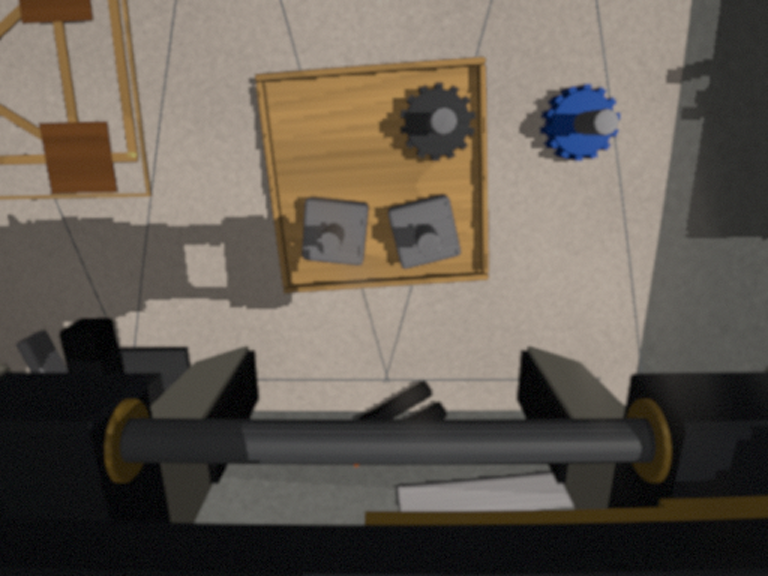

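```bash
python3 - <<'E'
from h import *
im=cv2.imread("pics/w1_raw.png"); 
cv2.imwrite("pics/w1c.png",cv2.resize(im[30:205,160:330],None,fx=4.5,fy=3.4*4.5/3.4*0.75,interpolation=cv2.INTER_CUBIC)) if 0 else cv2.imwrite("pics/w1c.png",cv2.resize(im[40:195,160:330],None,fx=3.8,fy=3.8,interpolation=cv2.INTER_CUBIC))
T=np.load("pics/w1_T.npy")
for n,c in [("A",[(307,198),(369,204),(363,265),(302,259)]),("B",[(388,211),(445,195),(461,254),(405,270)])]:
    w=p2w("wrist",np.array(c)/1.5,.025,T); print(n,w.mean(0).round(4)); d=np.roll(w,-1,0)-w; print(np.linalg.norm(d,axis=1).round(4),np.degrees(np.arctan2(d[:,1],d[:,0])).round(1))
print("gear base",p2w("wrist",np.array([(437,122)])/1.5,.025,T).round(4))
print("stems",p2w("wrist",np.array([(329,240),(428,236),(444,119)])/1.5,.063,T).round(4))
tr=p2w("wrist",np.array([(256,76),(485,58),(489,278),(286,293)])/1.5,.016,T); print("tray",tr.round(4),tr.mean(0))
d=np.roll(tr,-1,0)-tr; print(np.linalg.norm(d,axis=1).round(4),np.degrees(np.arctan2(d[:,1],d[:,0])).round(1))
E
```

```text
A [ 0.5108 -0.299   0.025 ]
[0.0447 0.0456 0.0455 0.0454] [-95.6 173.8  84.1  -7.4]
B [ 0.51   -0.3645  0.025 ]
[0.0424 0.0453 0.0432 0.0459] [ -74.3 -162.9  106.5   16.1]
gear base [[ 0.5876 -0.3713  0.025 ]]
stems [[ 0.5127 -0.2987  0.063 ]
 [ 0.5153 -0.3637  0.063 ]
 [ 0.5885 -0.3719  0.063 ]]
tray [[ 0.6187 -0.2463  0.016 ]
 [ 0.6301 -0.404   0.016 ]
 [ 0.4731 -0.4155  0.016 ]
 [ 0.4611 -0.2582  0.016 ]] [ 0.54576217 -0.33100305  0.016     ]
[0.1582 0.1574 0.1578 0.1581] [ -85.9 -175.8   94.4    4.3]
```

View pics/w1c.png

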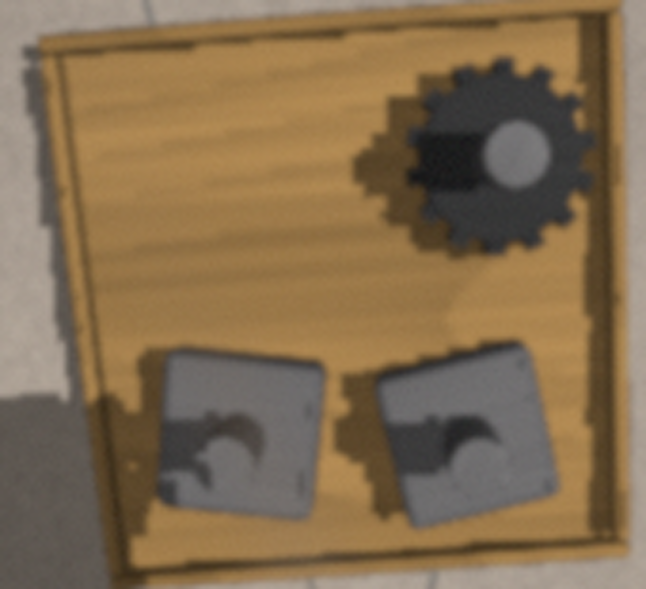

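```bash
python3 - <<'E'
from h import *
T=np.load("pics/w1_T.npy")
print("stems",p2w("wrist",[(220.8,161.8),(286.3,162.4),(296,80.5)],.063,T).round(4))
E
```

```text
stems [[ 0.5109 -0.3001  0.063 ]
 [ 0.5103 -0.3647  0.063 ]
 [ 0.5875 -0.3719  0.063 ]]
```

>>> move_arm --grip 44 --grip_force 25 --pt "6 -18 30 0.05" --pt "11 -36 80 0.105" --pt "11 -36 125 0.105" --pt "11 -36 150 0.105" --pt "11 -36 150 0.105" --pt "11 -36 170 0.105" --pt "11 -36 182 0.105" --pt "11 -36 190 0.105" --pt "11 -36 192 0.105" --pt "11 -36 192 0.105"

```text
clock: 2.7
position: [0.5115, -0.2997, 0.2131]
ee_rot: [3.137, -0.165, 0.001]
force: [0.2, 1.2, -0.1]
width: 0.48
```

```bash
python3 - <<'E'
from h import *
T=snap("wrist","w2"); print(T.round(4)); print(p2w("wrist",np.array([(383,440)])/1.5,.05,T))
print(w2p("wrist",[T[:3,3]+T[:3,2]*.145],T)*1.5)
E
```

```text
[[ 9.945e-01 -1.052e-01  4.000e-04  5.115e-01]
 [-1.052e-01 -9.945e-01 -2.000e-04 -2.997e-01]
 [ 4.000e-04  2.000e-04 -1.000e+00  2.131e-01]
 [ 0.000e+00  0.000e+00  0.000e+00  1.000e+00]]
[[ 0.49358423 -0.29708327  0.05      ]]
[[384.97028224 422.58008114]]
```

View pics/w2.png

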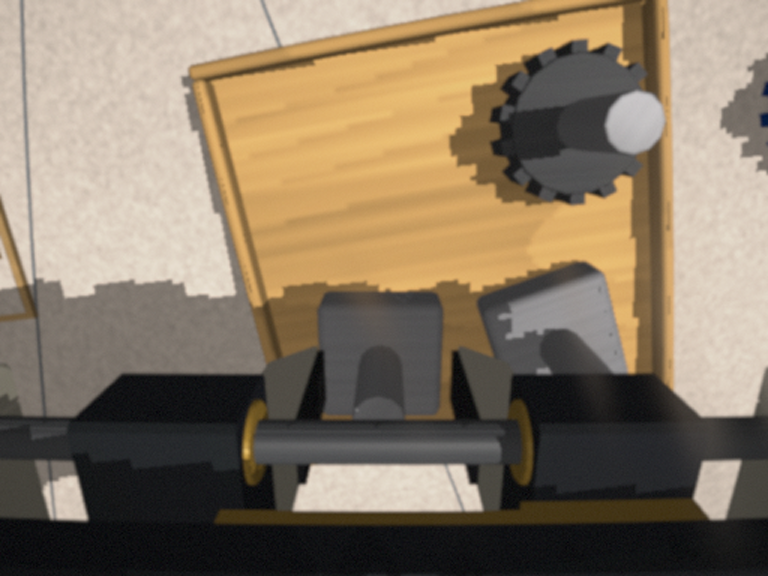

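>>> move_arm --grip 10 --grip_force 40 --pt "0 0 0 0" --pt "0 0 0 0" --pt "0 0 0 0" --pt "0 0 0 0" --pt "0 0 -4 0" --pt "0 0 -12 0" --pt "0 0 -30 0" --pt "0 0 -60 0" --pt "0 0 -100 0" --pt "0 0 -140 0" --pt "0 0 -140 0" --pt "0 0 -140 0"

```text
clock: 4.25
position: [0.511, -0.2995, 0.3529]
ee_rot: [3.137, -0.165, -0.0]
force: [-0.1, 0.3, -3.1]
width: 0.161
```

```bash
python3 - <<'E'
from h import *
T=snap("wrist","w3"); s=arm.observe(); print(s["width"]*91.8,s["force"],T[:3,3],T[:2,:2])
# target tool pose for near-right gusset
print(toloc(T,[.4900,-.1064,T[2,3]+.06]), "to look")
E
```

```text
14.70521037476267 [-0.89917153 -0.73389636 -2.33054523] [ 0.51097536 -0.29946347  0.3529035 ] [[ 0.99445502 -0.10516277]
 [-0.10516277 -0.99445502]]
[ -41.16299242 -189.78192863  -60.01581041] to look
```

View pics/w3.png

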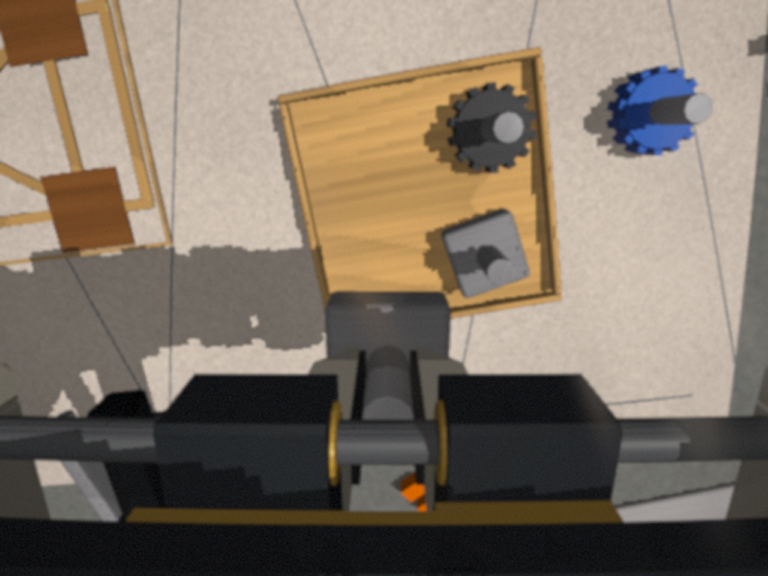

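>>> move_arm --pt "-5 -30 -6 -0.02" --pt "-12 -80 -16 -0.05" --pt "-20 -135 -28 -0.08" --pt "-29 -190 -38 -0.1155" --pt "-35 -230 -45 -0.1155" --pt "-37 -247 -47 -0.1155" --pt "-37 -247 -47 -0.1155" --pt "-37 -247 -47 -0.1155"

```text
clock: 5.3
position: [0.5004, -0.0515, 0.3991]
ee_rot: [3.141, 0.013, -0.002]
force: [0.0, 0.4, -2.9]
width: 0.165
```

```bash
python3 - <<'E'
from h import *
T=snap("wrist","w4"); print(T.round(4))
im=cv2.imread("pics/w4_raw.png"); hsv=cv2.cvtColor(im,cv2.COLOR_BGR2HSV)
m=((hsv[...,0]<14)&(hsv[...,1]>110)&(hsv[...,2]>50)&(hsv[...,2]<170)).astype(np.uint8)
m=cv2.morphologyEx(m,cv2.MORPH_OPEN,np.ones((9,9),np.uint8))
cs,_=cv2.findContours(m,cv2.RETR_EXTERNAL,cv2.CHAIN_APPROX_NONE)
for c in cs:
    if cv2.contourArea(c)<300: continue
    w=p2w("wrist",c.reshape(-1,2),.006,T)[:,:2].astype(np.float32)*1000
    print(c.reshape(-1,2).mean(0).round(1),[np.round(x,1) for x in cv2.minAreaRect(w)])
E
```

```text
[[ 1.000e+00  8.500e-03 -1.200e-03  5.004e-01]
 [ 8.500e-03 -1.000e+00 -8.000e-04 -5.150e-02]
 [-1.200e-03  8.000e-04 -1.000e+00  3.991e-01]
 [ 0.000e+00  0.000e+00  0.000e+00  1.000e+00]]
[ 89. 257.] [array([376.4, 162. ]), array([67.3, 30.8]), np.float64(63.9)]
```

View pics/w4.png

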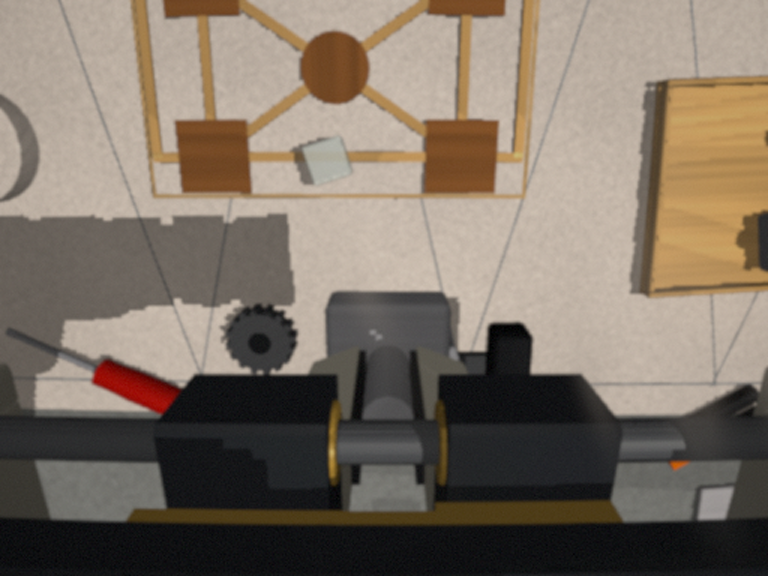

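```bash
cat >> h.py <<'E'
def gussets(raw,T):
    im=cv2.imread(raw); hsv=cv2.cvtColor(im,cv2.COLOR_BGR2HSV); print(hsv[104,146],hsv[104,200])
    m=((hsv[...,0]<13)&(hsv[...,1]>130)&(hsv[...,2]>50)&(hsv[...,2]<165)).astype(np.uint8)
    m=cv2.morphologyEx(m,cv2.MORPH_OPEN,np.ones((7,7),np.uint8)); cv2.imwrite("pics/m.png",m*255)
    cs,_=cv2.findContours(m,cv2.RETR_EXTERNAL,cv2.CHAIN_APPROX_NONE)
    for c in cs:
        if cv2.contourArea(c)<300: continue
        w=p2w("wrist",c.reshape(-1,2),.006,T)[:,:2].astype(np.float32)*1000
        print(c.reshape(-1,2).mean(0).round(1),[np.round(x,1) for x in cv2.minAreaRect(w)])
E
python3 - <<'E'
from h import *
gussets("pics/w4_raw.png",np.load("pics/w4_T.npy"))
E
```

```text
[ 14 177 114] [ 17 114 103]
[ 89.5 257. ] [array([376.1, 161.1]), array([69.1, 30.6]), np.float64(63.0)]
```

```bash
sed -i 's/(hsv\[...,0\]<13)&(hsv\[...,1\]>130)/(hsv[...,0]<20)\&(hsv[...,1]>135)/; s/hsv\[...,2\]<165/hsv[...,2]<140/' h.py
python3 - <<'E'
from h import *
gussets("pics/w4_raw.png",np.load("pics/w4_T.npy"))
E
```

```text
[ 14 177 114] [ 17 114 103]
[306.6 103.7] [array([ 564.8, -105.6]), array([49. , 50.7]), np.float64(0.8)]
[142.  103.4] [array([564.2,  74.9]), array([50.2, 50.6]), np.float64(0.0)]
[222.9  44.6] [array([624.7, -14.3]), array([44.1, 45. ]), np.float64(0.2)]
[310.7   4.3] [array([ 664.2, -104.6]), array([ 8.5, 50.2]), np.float64(1.0)]
[133.8   4.5] [array([663.1,  75.6]), array([50. ,  9.5]), np.float64(89.3)]
```

>>> move_arm --pt "20 15 20 0" --pt "45 40 60 0" --pt "64 55 105 0" --pt "64 55 140 0" --pt "64 55 160 0" --pt "64 55 172 0" --pt "64 55 178 0" --pt "64 55 178 0" --pt "64 55 178 0"

```text
clock: 6.48
position: [0.5654, -0.1045, 0.2226]
ee_rot: [3.141, 0.016, 0.002]
force: [0.2, 0.8, -2.3]
width: 0.165
```

```bash
python3 - <<'E'
from h import *
T=snap("wrist","w5"); print(T.round(4)); print(arm.observe()["force"])
snap("scene","s5",(200,180,340,290),5)
E
```

```text
[[ 9.999e-01  1.020e-02  1.400e-03  5.654e-01]
 [ 1.020e-02 -9.999e-01 -2.000e-04 -1.045e-01]
 [ 1.400e-03  2.000e-04 -1.000e+00  2.226e-01]
 [ 0.000e+00  0.000e+00  0.000e+00  1.000e+00]]
[ 0.11380573  0.44258218 -1.62786662]
```

View pics/w5.png

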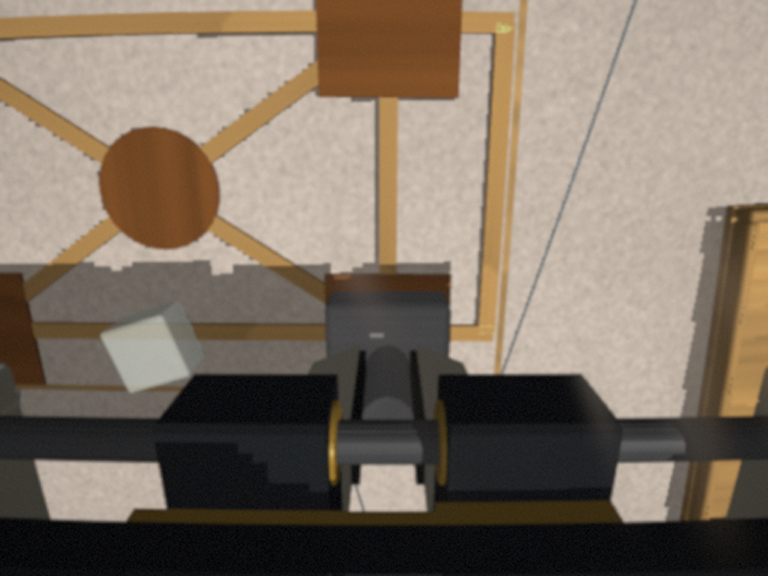

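View pics/s5.png

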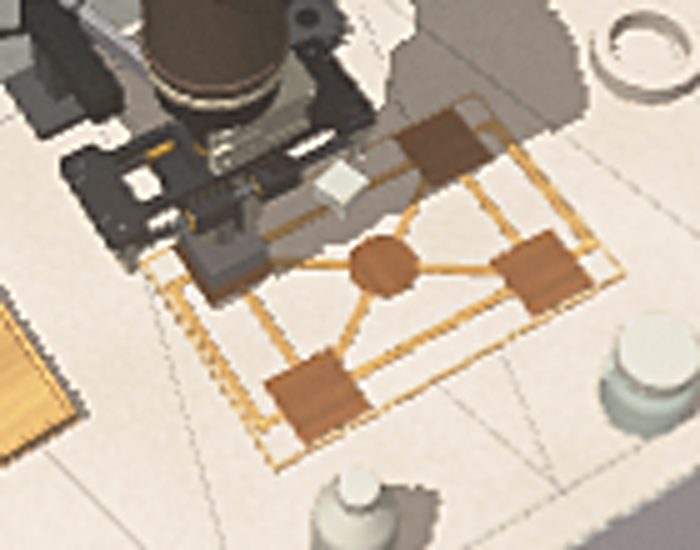

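>>> move_arm --pt "0 0.5 3 0" --pt "0 0.5 5 0" --pt "0 0.5 7 0" --pt "0 0.5 8 0" --pt "0 0.5 8.5 0" --pt "0 0.5 8.5 0" --pt "0 0.5 8.5 0"

```text
clock: 7.45
position: [0.565, -0.1049, 0.2138]
ee_rot: [3.141, 0.016, -0.0]
force: [-3.5, -0.3, 5.6]
width: 0.166
```

>>> move_arm --grip 44 --pt "0 0 0 0" --pt "0 0 0 0" --pt "0 0 0 0" --pt "0 0 -5 0" --pt "0 0 -20 0" --pt "0 0 -50 0" --pt "0 0 -100 0" --pt "0 0 -150 0" --pt "0 0 -190 0" --pt "0 0 -190 0" --pt "0 0 -190 0"

```text
clock: 8.82
position: [0.5647, -0.1049, 0.4035]
ee_rot: [3.141, 0.016, 0.0]
force: [-0.6, -0.3, 0.2]
width: 0.478
```

```bash
python3 - <<'E'
from h import *
T=snap("wrist","w6"); print(T.round(4)); print(arm.observe()["width"])
snap("top","t6",(195,120,405,260),3.8)
# move to B
B=[.5102,-.3646,T[2,3]]
print(toloc(T,B))
E
```

```text
[[ 9.999e-01  1.020e-02  2.000e-04  5.647e-01]
 [ 1.020e-02 -9.999e-01 -1.000e-04 -1.049e-01]
 [ 2.000e-04  1.000e-04 -1.000e+00  4.035e-01]
 [ 0.000e+00  0.000e+00  0.000e+00  1.000e+00]]
0.47721727835553757
[-5.71534178e+01  2.59140824e+02  1.59192244e-02]
```

View pics/w6.png

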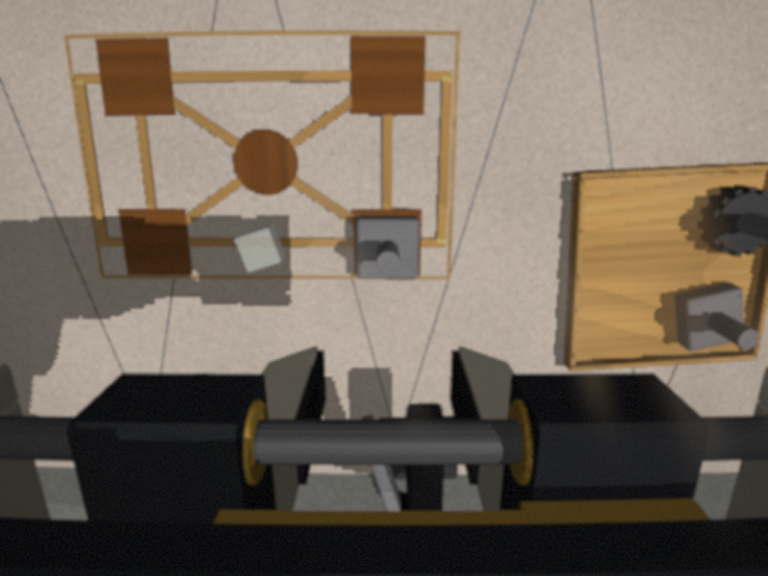

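View pics/t6.png

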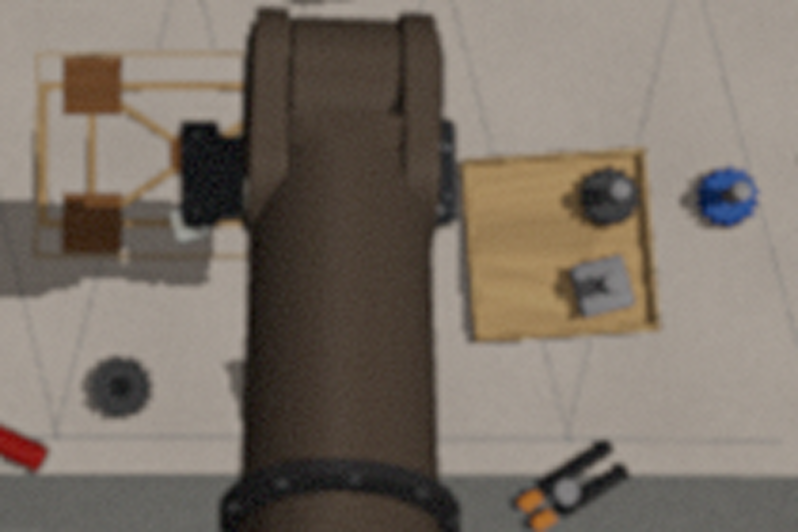

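```bash
python3 - <<'E'
from h import *
T=np.load("pics/w6_T.npy"); gussets("pics/w6_raw.png",T)
im=cv2.imread("pics/w6_raw.png")
cv2.imwrite("pics/w6c.png",cv2.resize(im[130:195,225:295],None,fx=9,fy=9,interpolation=cv2.INTER_CUBIC))
E
```

```text
[ 16  33 179] [ 14  34 181]
[103.5 160.7] [array([563.4,  75. ]), array([50.2, 50.3]), np.float64(89.7)]
[176.4 107.4] [array([624.6, -14.4]), array([43.7, 44.8]), np.float64(87.7)]
[90.4 50.7] [array([684.,  76.]), array([49.6, 51.5]), np.float64(0.6)]
[257.8  49.5] [array([ 684.8, -104.2]), array([49.9, 51.3]), np.float64(0.6)]
```

View pics/w6c.png

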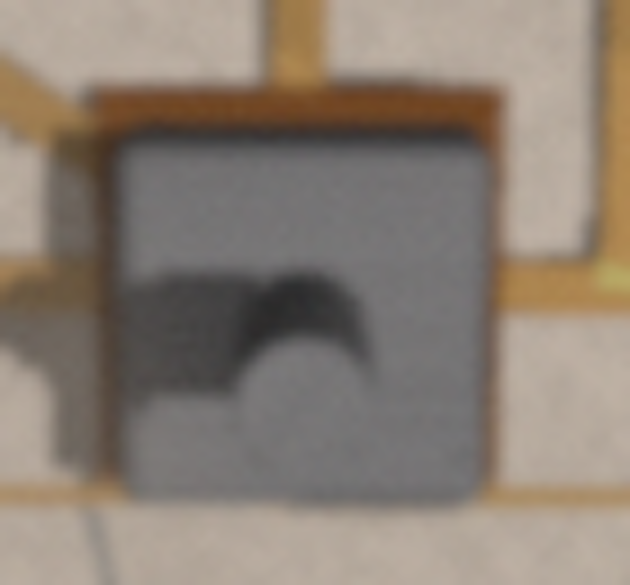

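```bash
python3 - <<'E'
from h import *
T=np.load("pics/w6_T.npy")
print(p2w("wrist",[(258.9,165.8)],.026,T),p2w("wrist",[(258.9,174.7)],.064,T),p2w("wrist",[(258.2,130+95/9)],.006,T))
E
```

```text
[[ 0.56408126 -0.1065724   0.026     ]] [[ 0.56356015 -0.10645159  0.064     ]] [[ 0.58895112 -0.1055667   0.006     ]]
```

>>> move_arm --pt "-8 40 0 -0.05" --pt "-20 95 0 -0.11" --pt "-33 150 0 -0.17" --pt "-45 205 10 -0.23" --pt "-57 245 40 -0.274" --pt "-57 259 90 -0.274" --pt "-57 259 140 -0.274" --pt "-57 259 155 -0.274" --pt "-57 259 172 -0.274" --pt "-57 259 184 -0.274" --pt "-57 259 190 -0.274" --pt "-57 259 190 -0.274"

```text
clock: 10.42
position: [0.5109, -0.3645, 0.2135]
ee_rot: [3.11, 0.445, 0.0]
force: [-0.7, -0.5, 0.4]
width: 0.478
```

```bash
python3 - <<'E'
from h import *
T=snap("wrist","w7"); print(T.round(4))
E
```

```text
[[ 9.598e-01  2.806e-01  3.000e-04  5.109e-01]
 [ 2.806e-01 -9.598e-01 -3.000e-04 -3.645e-01]
 [ 2.000e-04  4.000e-04 -1.000e+00  2.135e-01]
 [ 0.000e+00  0.000e+00  0.000e+00  1.000e+00]]
```

View pics/w7.png

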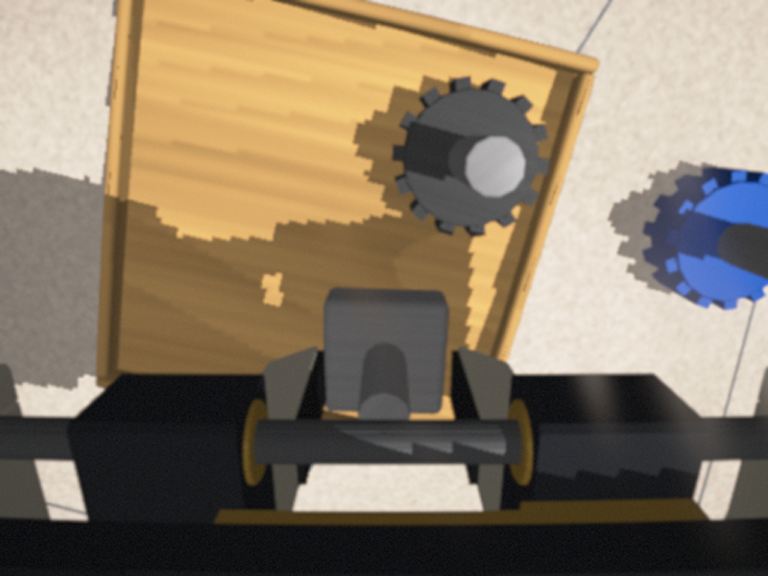

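>>> move_arm --grip 10 --pt "0 0 0 0" --pt "0 0 0 0" --pt "0 0 0 0" --pt "0 0 0 0" --pt "0 0 -4 0" --pt "0 0 -12 0" --pt "0 0 -30 0" --pt "0 0 -60 0" --pt "0 0 -90 0" --pt "0 0 -120 0" --pt "0 0 -120 0"

```text
clock: 11.85
position: [0.5115, -0.3649, 0.3369]
ee_rot: [3.106, 0.444, 0.007]
force: [-1.5, -0.3, -4.3]
width: 0.169
```

```bash
python3 - <<'E'
from h import *
T=tool_pose(); print(T.round(4),arm.observe()["width"]*91.8)
print(toloc(T,[.6853,-.1045,.223]))
E
```

```text
[[ 0.9599  0.2802  0.0052  0.5115]
 [ 0.2803 -0.9599 -0.0032 -0.3649]
 [ 0.0041  0.0045 -1.      0.3369]
 [ 0.      0.      0.      1.    ]] 15.479552913670148
[ 239.37649675 -201.76375757  113.95262286]
```

>>> move_arm --pt "30 -25 0 0.05" --pt "75 -63 0 0.1" --pt "120 -101 0 0.16" --pt "165 -139 5 0.22" --pt "205 -173 20 0.274" --pt "232 -195 50 0.274" --pt "239 -201.5 80 0.274" --pt "239 -201.5 100 0.274" --pt "239 -201.5 110 0.274" --pt "239 -201.5 113 0.274" --pt "239 -201.5 113 0.274" --pt "239 -201.5 113 0.274"

```text
clock: 13.35
position: [0.6839, -0.1044, 0.2213]
ee_rot: [3.141, 0.015, 0.003]
force: [-0.8, 0.9, -4.0]
width: 0.16
```

```bash
python3 - <<'E'
from h import *
T=snap("wrist","w8"); print(T.round(4)); print(arm.observe()["force"])
snap("scene","s8",(200,180,340,290),5)
E
```

```text
[[ 1.000e+00  9.700e-03  1.700e-03  6.839e-01]
 [ 9.700e-03 -1.000e+00 -2.000e-04 -1.044e-01]
 [ 1.700e-03  2.000e-04 -1.000e+00  2.213e-01]
 [ 0.000e+00  0.000e+00  0.000e+00  1.000e+00]]
[ 1.2445373   0.60854516 -2.65370957]
```

View pics/w8.png

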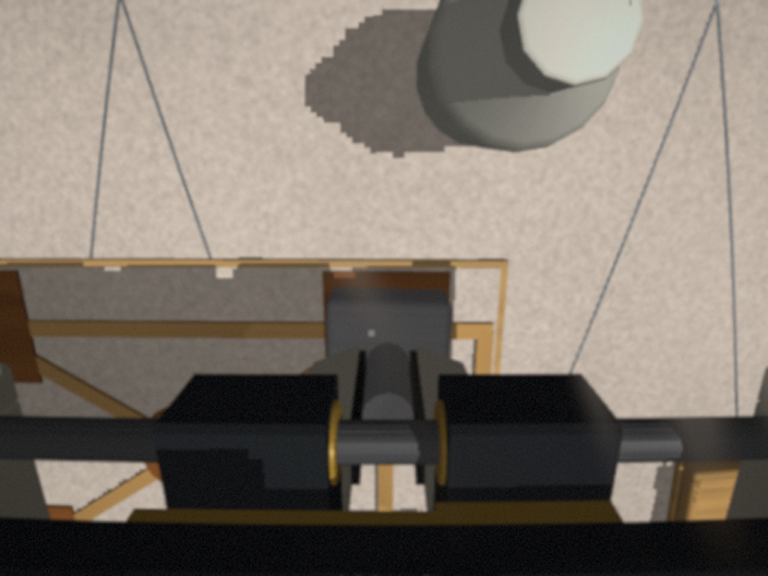

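View pics/s8.png

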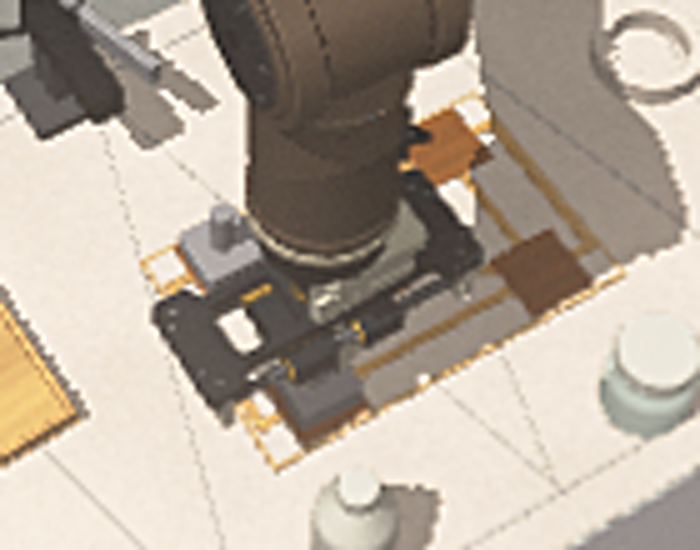

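>>> move_arm --pt "1 -0.7 2 0" --pt "1 -0.7 4 0" --pt "1 -0.7 5.5 0" --pt "1 -0.7 6.5 0" --pt "1 -0.7 7 0" --pt "1 -0.7 7 0" --pt "1 -0.7 7 0"

```text
clock: 14.32
position: [0.6846, -0.1032, 0.2143]
ee_rot: [-3.141, -0.016, -0.0]
force: [-4.4, 0.9, 7.7]
width: 0.167
```

>>> move_arm --grip 44 --pt "0 0 0 0" --pt "0 0 0 0" --pt "0 0 0 0" --pt "0 0 -5 0" --pt "0 0 -20 0" --pt "0 0 -50 0" --pt "0 0 -100 0" --pt "-30 0 -150 0" --pt "-80 0 -190 0" --pt "-110 0 -190 0" --pt "-110 0 -190 0" --pt "-110 0 -190 0"

```text
clock: 15.82
position: [0.5751, -0.1044, 0.404]
ee_rot: [3.141, 0.016, 0.002]
force: [0.7, 0.8, -0.2]
width: 0.478
```

```bash
python3 - <<'E'
from h import *
T=snap("wrist","w9"); print(T.round(4)); print(arm.observe()["width"])
im=cv2.imread("pics/w9_raw.png"); cv2.imwrite("pics/w9c.png",cv2.resize(im[0:200,40:300],None,fx=3,fy=3,interpolation=cv2.INTER_CUBIC))
gussets("pics/w9_raw.png",T)
print(toloc(T,[.5875,-.3717,.40]))
E
```

```text
[[ 9.999e-01  1.030e-02  1.400e-03  5.751e-01]
 [ 1.030e-02 -9.999e-01 -1.000e-04 -1.044e-01]
 [ 1.400e-03  1.000e-04 -1.000e+00  4.040e-01]
 [ 0.000e+00  0.000e+00  0.000e+00  1.000e+00]]
0.478256157432723
[ 16  33 177] [ 17 127 162]
[105.4 170.2] [array([562.7,  75.1]), array([49.7, 52. ]), np.float64(0.2)]
[177.7 117.6] [array([624.5, -14.3]), array([43. , 44.5]), np.float64(0.2)]
[92.2 61.3] [array([684.1,  75.7]), array([52.1, 50.5]), np.float64(89.7)]
[  9.63312581 267.41024033   4.00304123]
```

View pics/w9c.png

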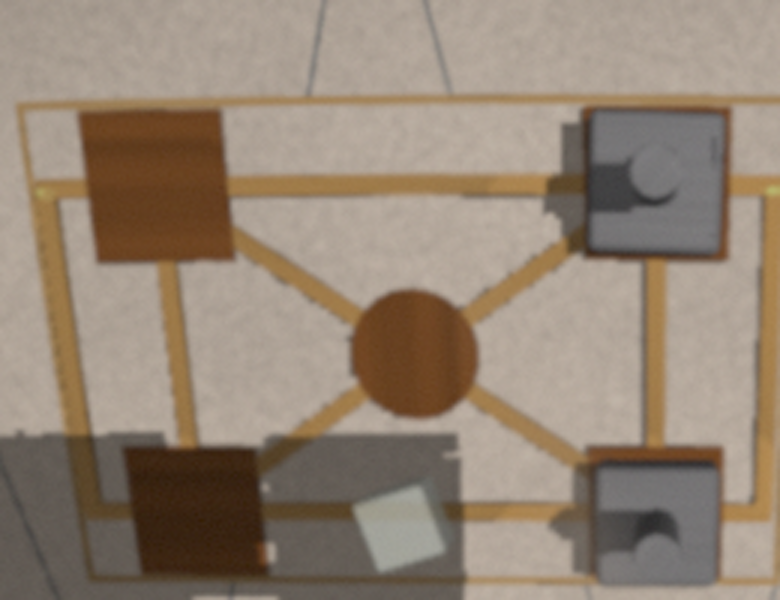

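>>> move_arm --pt "2 40 0 0" --pt "4 95 0 0" --pt "6 150 0 0" --pt "8 205 10 0" --pt "10 250 40 0" --pt "10 267.5 90 0" --pt "10 267.5 140 0" --pt "10 267.5 140 0" --pt "10 267.5 155 0" --pt "10 267.5 172 0" --pt "10 267.5 185 0" --pt "10 267.5 191 0" --pt "10 267.5 191 0"

```text
clock: 17.5
position: [0.5873, -0.3718, 0.2119]
ee_rot: [-3.141, -0.016, 0.001]
force: [-0.1, 0.6, -1.1]
width: 0.481
```

```bash
python3 - <<'E'
from h import *
T=snap("wrist","w10"); print(T.round(4))
E
```

```text
[[ 9.999e-01  1.020e-02 -5.000e-04  5.873e-01]
 [ 1.020e-02 -9.999e-01  2.000e-04 -3.718e-01]
 [-5.000e-04 -2.000e-04 -1.000e+00  2.119e-01]
 [ 0.000e+00  0.000e+00  0.000e+00  1.000e+00]]
```

View pics/w10.png

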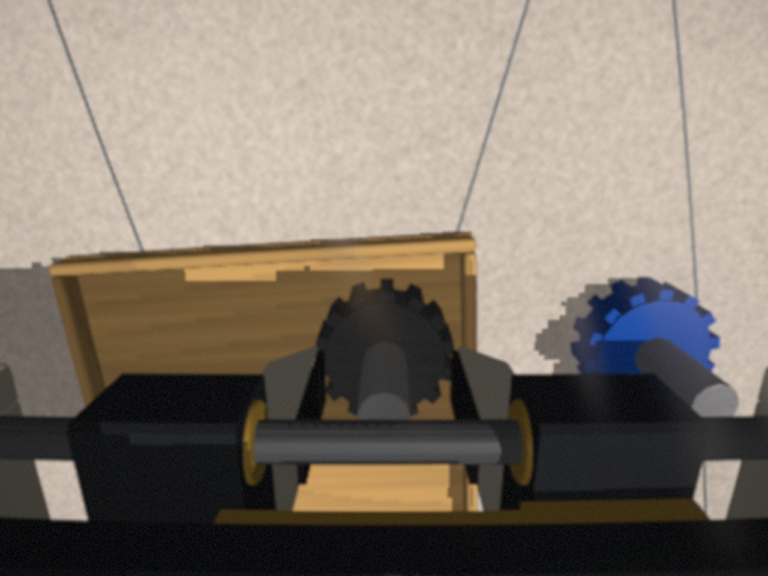

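>>> move_arm --grip 10 --pt "0 0 0 0" --pt "0 0 0 0" --pt "0 0 0 0" --pt "0 0 0 0" --pt "0 0 -4 0" --pt "0 0 -12 0" --pt "0 0 -30 0" --pt "0 0 -60 0" --pt "0 0 -95 0" --pt "0 0 -130 0" --pt "0 0 -130 0"

```text
clock: 18.92
position: [0.5882, -0.3724, 0.3469]
ee_rot: [3.138, 0.016, 0.01]
force: [-0.1, 0.5, -4.2]
width: 0.161
```

```bash
python3 - <<'E'
from h import *
T=tool_pose(); print(T.round(4),arm.observe()["width"]*91.8)
print(toloc(T,[.5642,.0749,.223]))
E
```

```text
[[ 0.9999  0.01    0.0065  0.5882]
 [ 0.0101 -0.9999 -0.0036 -0.3724]
 [ 0.0064  0.0036 -1.      0.3469]
 [ 0.      0.      0.      1.    ]] 14.76344772705054
[ -20.30301469 -447.95207535  122.12904268]
```

>>> move_arm --pt "-2 -40 0 0" --pt "-4 -95 0 0" --pt "-6 -150 0 0" --pt "-8 -205 0 0" --pt "-11 -260 0 0" --pt "-13 -315 0 0" --pt "-16 -370 10 0" --pt "-18 -420 40 0" --pt "-19 -447 80 0" --pt "-19 -447 105 0" --pt "-19 -447 118 0" --pt "-19 -447 122 0" --pt "-19 -447 122 0" --pt "-19 -447 122 0"

```text
clock: 20.68
position: [0.5643, 0.0747, 0.2212]
ee_rot: [-3.141, -0.015, -0.003]
force: [-1.0, -1.2, -3.3]
width: 0.162
```

```bash
python3 - <<'E'
from h import *
T=snap("wrist","w11"); print(T.round(4)); print(arm.observe()["force"])
E
```

```text
[[ 1.000e+00  9.500e-03  1.600e-03  5.643e-01]
 [ 9.500e-03 -1.000e+00  3.000e-04  7.470e-02]
 [ 1.600e-03 -2.000e-04 -1.000e+00  2.212e-01]
 [ 0.000e+00  0.000e+00  0.000e+00  1.000e+00]]
[-0.90086867  0.23822821 -3.77950482]
```

View pics/w11.png

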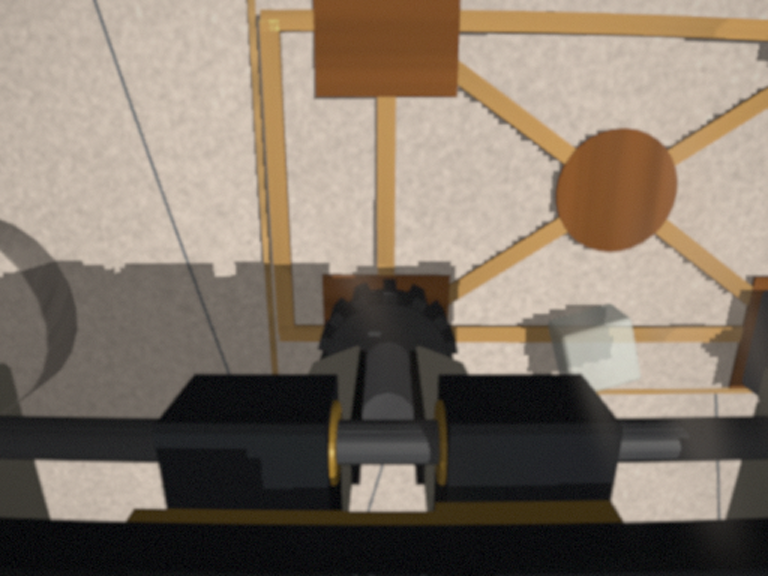

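>>> move_arm --pt "0 -0.5 2.5 0" --pt "0 -0.5 5 0" --pt "0 -0.5 6.5 0" --pt "0 -0.5 7.5 0" --pt "0 -0.5 8.3 0" --pt "0 -0.5 8.3 0" --pt "0 -0.5 8.3 0"

```text
clock: 21.6
position: [0.5637, 0.0755, 0.2132]
ee_rot: [3.142, 0.016, 0.001]
force: [-6.0, -1.6, 14.7]
width: 0.164
```

>>> move_arm --grip 44 --pt "0 0 0 0" --pt "0 0 0 0" --pt "0 0 0 0" --pt "0 0 -5 0" --pt "0 0 -20 0" --pt "0 0 -50 0" --pt "0 0 -100 0" --pt "0 0 -150 0" --pt "0 0 -190 0" --pt "-30 0 -210 0" --pt "-80 0 -210 0" --pt "-100 0 -210 0" --pt "-100 0 -210 0"

```text
clock: 23.22
position: [0.4626, 0.0744, 0.4232]
ee_rot: [-3.141, -0.017, -0.002]
force: [1.4, -0.2, 0.9]
width: 0.479
```

```bash
python3 - <<'E'
from h import *
T=snap("wrist","w12"); print(T.round(4)); print(arm.observe()["width"])
E
```

```text
[[ 9.999e-01  1.080e-02  1.500e-03  4.626e-01]
 [ 1.080e-02 -9.999e-01  1.000e-04  7.440e-02]
 [ 1.500e-03 -1.000e-04 -1.000e+00  4.232e-01]
 [ 0.000e+00  0.000e+00  0.000e+00  1.000e+00]]
0.4781973942554897
```

View pics/w12.png

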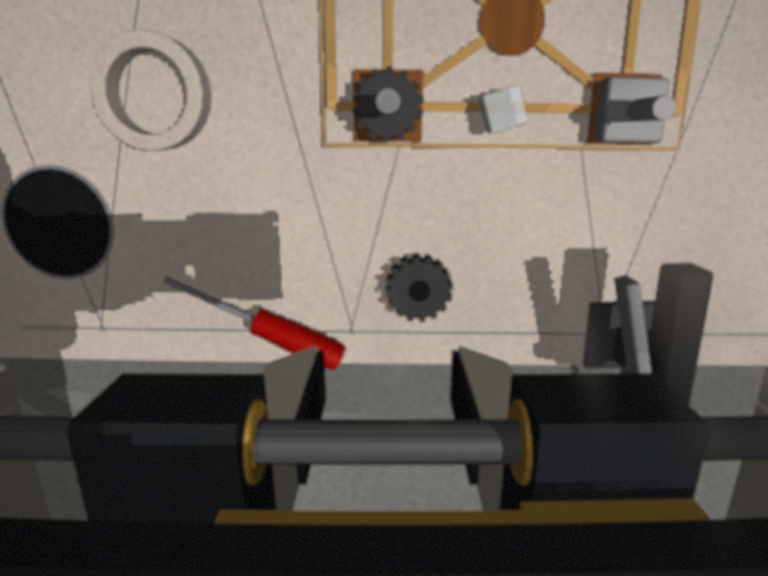

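```bash
python3 - <<'E'
from h import *
T=np.load("pics/w12_T.npy")
im=cv2.imread("pics/w12_raw.png"); g=im.max(2)
def disc(m,seed,n,z,T):
    k,l=cv2.connectedComponents(m.astype(np.uint8)); c=(l==l[seed[1],seed[0]]).astype(np.uint8)
    cs,_=cv2.findContours(c,cv2.RETR_EXTERNAL,cv2.CHAIN_APPROX_NONE); c=max(cs,key=cv2.contourArea).reshape(-1,2)
    w=p2w(n,c,z,T)[:,:2].astype(np.float32)*1000; return cv2.minEnclosingCircle(w),w.mean(0),cv2.fitEllipse(w)
print(disc(g<45,(38,148),"wrist",0.0,T))
snap("top","t12"); snap("scene","s12")
for n,c,o in [("t12",(100,130,210,230),"tl"),("s12",(310,110,450,250),"sl")]:
    i=cv2.imread(f"pics/{n}_raw.png"); cv2.imwrite(f"pics/{o}.png",cv2.resize(i[c[1]:c[3],c[0]:c[2]],None,fx=5.5 if o=="tl" else 4.2,fy=5.5 if o=="tl" else 4.2,interpolation=cv2.INTER_CUBIC))
E
```

```text
(((471.53350830078125, 349.6871337890625), 45.24951934814453), array([471.72437, 349.925  ], dtype=float32), ((471.0029602050781, 349.8656311035156), (87.2859878540039, 89.25406646728516), 161.44374084472656))
```

View pics/tl.png

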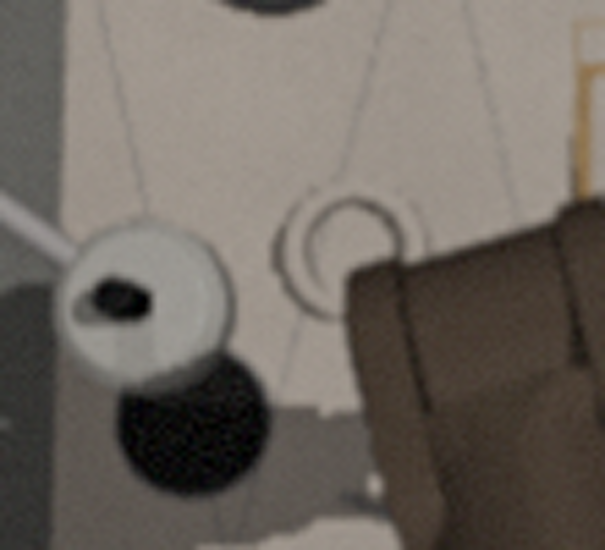

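View pics/sl.png

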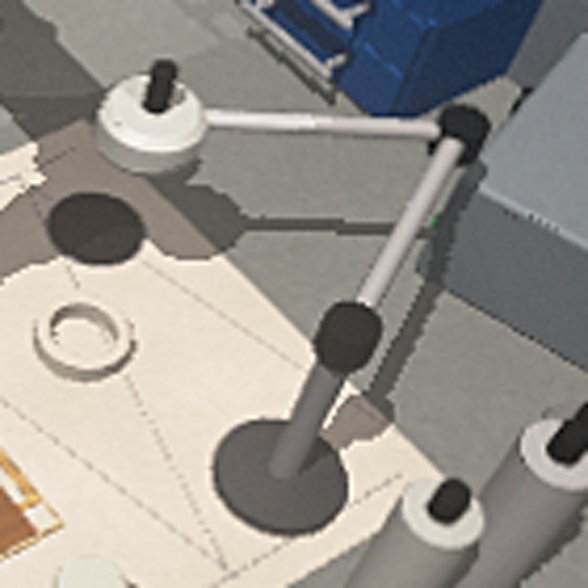

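```bash
python3 - <<'E'
from h import *
print(p2w("top",[(126.4,185.1)],.20),p2w("top",[(122.2,184.4)],.245))
print(p2w("scene",[(348.3,130.2)],.236),p2w("scene",[(310+163/4.2,110+65/4.2)],.254),p2w("scene",[(310+155/4.2,110+107/4.2)],.212))
T=tool_pose(); print(toloc(T,[.43,.28,.50]))
E
```

```text
[[0.52285924 0.32082797 0.2       ]] [[0.52052481 0.31987931 0.245     ]]
[[0.5250083  0.32486746 0.236     ]] [[0.52130362 0.32545648 0.254     ]] [[0.52536229 0.32468628 0.212     ]]
[ -32.38825332 -205.94437457  -77.49712809]
```

>>> move_arm --grip 60 --grip_force 20 --pt "0 0 -40 0" --pt "-2 -40 -77 0" --pt "-4 -95 -77 0" --pt "-6 -150 -77 0" --pt "-9 -205 -77 0" --pt "-10 -249 -77 0" --pt "-10 -249 -77 0" --pt "-10 -249 -77 0"

```text
clock: 24.38
position: [0.4521, 0.323, 0.4984]
ee_rot: [3.141, 0.015, -0.001]
force: [0.7, -1.0, -0.1]
width: 0.656
```

```bash
python3 - <<'E'
from h import *
T=snap("wrist","w13"); print(T.round(4)); print(arm.observe()["joints"].round(2))
E
```

```text
[[ 1.000e+00  9.700e-03 -5.000e-04  4.521e-01]
 [ 9.700e-03 -1.000e+00 -8.000e-04  3.230e-01]
 [-5.000e-04  8.000e-04 -1.000e+00  4.984e-01]
 [ 0.000e+00  0.000e+00  0.000e+00  1.000e+00]]
[-0.5   0.28 -0.28  1.58  0.08  1.3  -2.35]
```

View pics/w13.png

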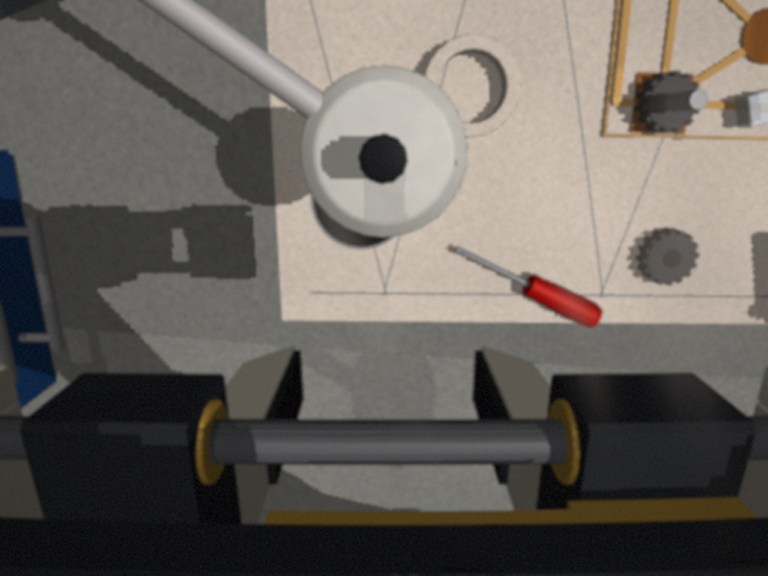

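```bash
python3 - <<'E'
from h import *
T=np.load("pics/w13_T.npy")
print(p2w("wrist",[np.array((383,159))/1.5],.254,T),p2w("wrist",[np.array((385,151))/1.5],.20,T))
T=tool_pose();print(toloc(T,[.5237,.3247,.403]))
E
```

```text
[[0.52132143 0.32471489 0.254     ]] [[0.52307522 0.32397961 0.2       ]]
[71.57157181 -1.7729497  95.62188297]
```

>>> move_arm --pt "30 0 0 0" --pt "60 -1 0 0" --pt "69.5 -1 20 0" --pt "69.5 -1 50 0" --pt "69.5 -1 75 0" --pt "69.5 -1 88 0" --pt "69.5 -1 95 0" --pt "69.5 -1 95 0"

```text
clock: 25.42
position: [0.5207, 0.3249, 0.404]
ee_rot: [3.141, 0.016, -0.0]
force: [-0.2, -0.7, 0.9]
width: 0.652
```

```bash
python3 - <<'E'
from h import *
T=snap("wrist","w14"); print(T.round(4))
E
```

```text
[[ 9.999e-01  1.010e-02 -0.000e+00  5.207e-01]
 [ 1.010e-02 -9.999e-01 -1.000e-04  3.249e-01]
 [-0.000e+00  1.000e-04 -1.000e+00  4.040e-01]
 [ 0.000e+00  0.000e+00  0.000e+00  1.000e+00]]
```

View pics/w14.png

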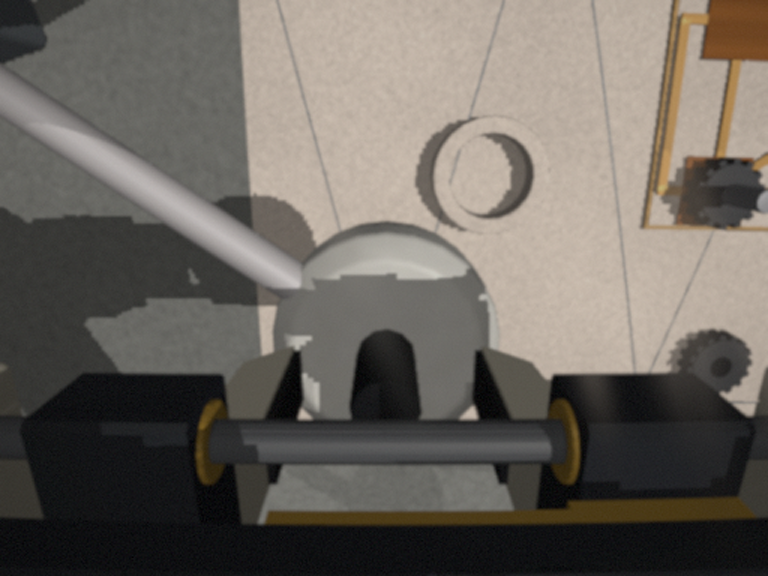

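>>> move_arm --grip 10 --pt "0 0 0 0" --pt "0 0 0 0" --pt "0 0 0 0" --pt "0 0 0 0" --pt "0 0 0 0" --pt "1 5 0 0" --pt "3 15 0 0" --pt "6 30 0 0"

```text
clock: 26.48
position: [0.5267, 0.2954, 0.404]
ee_rot: [-3.14, -0.019, 0.001]
force: [-1.5, 3.9, 1.0]
width: 0.234
```

>>> move_arm --pt "9 28 0 0" --pt "18 58 0 0" --pt "27 88 0 0" --pt "37 120 0 0" --pt "46 150 0 0" --pt "55 180 0 0" --pt "64 210 0 0" --pt "73 240 0 0" --pt "82 270 0 0" --pt "90 295 0 0" --pt "94 308 0 0" --pt "94.5 310.5 0 0" --pt "94.5 310.5 0 0" --pt "94.5 310.5 0 0"

```text
clock: 28.22
position: [0.6245, -0.0151, 0.4039]
ee_rot: [3.14, 0.015, -0.001]
force: [0.5, -3.4, 0.6]
width: 0.213
```

```bash
python3 - <<'E'
from h import *
T=snap("wrist","w15"); print(T.round(4)); s=arm.observe(); print(s["force"],s["width"]*91.8,s["joints"].round(2))
snap("top","t15",(195,100,345,230),5); snap("scene","s15",(180,130,400,300),3.6)
E
```

```text
[[ 1.000e+00  9.700e-03 -4.000e-04  6.245e-01]
 [ 9.700e-03 -1.000e+00 -1.700e-03 -1.510e-02]
 [-4.000e-04  1.700e-03 -1.000e+00  4.039e-01]
 [ 0.000e+00  0.000e+00  0.000e+00  1.000e+00]]
[ 0.60793706 -4.4851003   0.8245791 ] 19.606918090254982 [ 0.05  0.44 -0.16  1.56  0.08  1.14 -1.69]
```

View pics/w15.png

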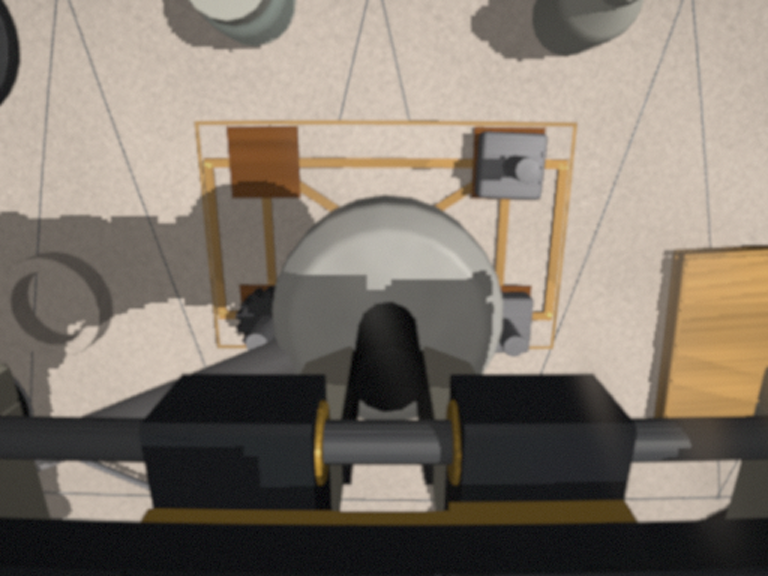

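View pics/s15.png

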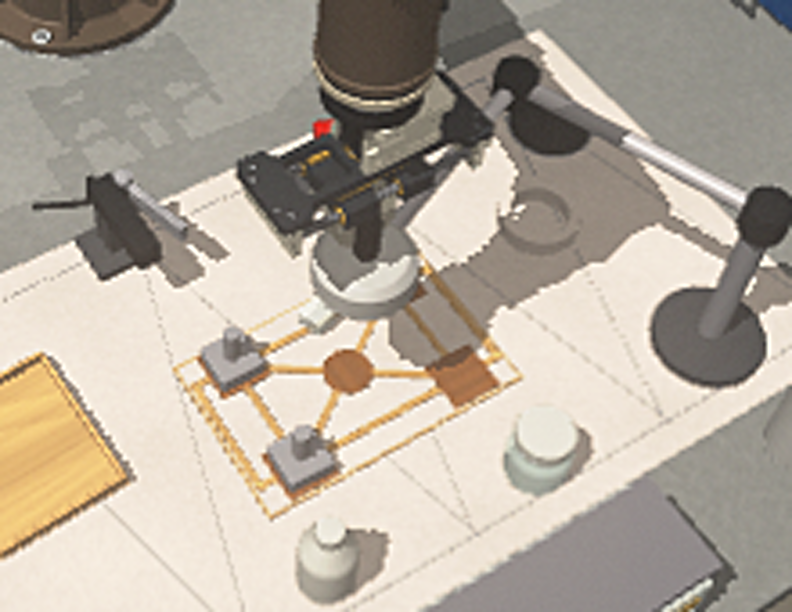

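>>> move_arm --grip 60 --pt "0 0 0 0" --pt "0 0 0 0" --pt "0 0 0 0" --pt "0 0 -10 0" --pt "0 0 -35 0" --pt "0 0 -70 0" --pt "-20 0 -95 0" --pt "-50 0 -95 0" --pt "-70 0 -95 0" --pt "-70 0 -95 0" --pt "-70 0 -95 0"

```text
clock: 29.75
position: [0.5552, -0.0151, 0.4994]
ee_rot: [-3.142, -0.016, -0.002]
force: [0.1, -0.2, -0.7]
width: 0.654
```

```bash
python3 - <<'E'
from h import *
T=snap("wrist","w16"); print(T.round(4))
E
```

```text
[[ 0.9999  0.0102  0.001   0.5552]
 [ 0.0102 -0.9999  0.     -0.0151]
 [ 0.001  -0.     -1.      0.4994]
 [ 0.      0.      0.      1.    ]]
```

View pics/w16.png

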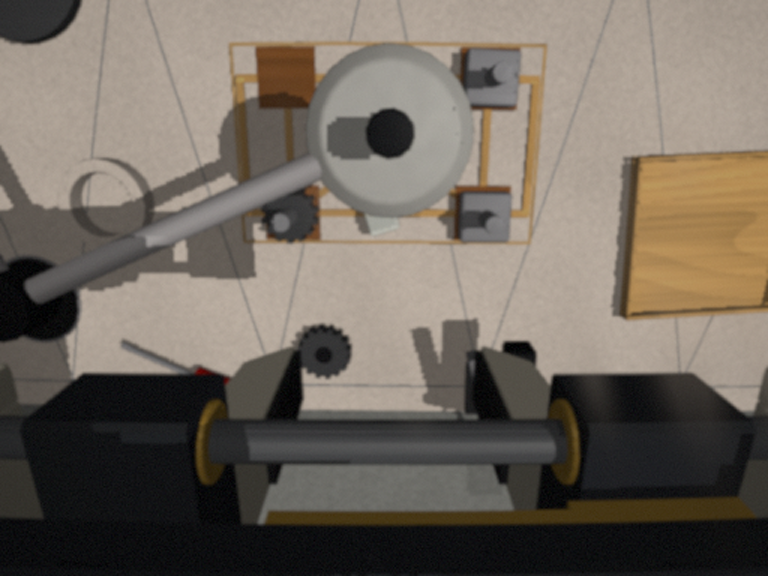

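```bash
python3 - <<'E'
from h import *
T=np.load("pics/w16_T.npy")
print("knob",p2w("wrist",[np.array((390,133))/1.5],.254,T),"head",p2w("wrist",[np.array((390,130))/1.5],.2,T))
im=cv2.imread("pics/w16_raw.png"); cv2.imwrite("pics/w16c.png",cv2.resize(im[20:170,150:370],None,fx=3.6,fy=3.6,interpolation=cv2.INTER_CUBIC))
gussets("pics/w16_raw.png",T)
for g in [(.564,.0752),(.5642,-.1055),(.685,-.1045),(.684,.0757)]: print(g,w2p("wrist",[(*g,.006),(*g,.026),(*g,.064)],T).round(1).tolist())
E
```

```text
knob [[ 0.63586613 -0.01615204  0.254     ]] head [[ 0.63765691 -0.01647565  0.2       ]]
[ 14  33 145] [19 23 87]
[189.9  50.1] [array([685. ,  75.5]), array([48.9, 49.8]), np.float64(0.1)]
(0.564, 0.0752) [[194.3, 141.3], [191.7, 143.4], [186.0, 148.1]]
(0.5642, -0.1055) [[320.7, 142.4], [323.4, 144.6], [329.0, 149.4]]
(0.685, -0.1045) [[325.5, 52.3], [328.5, 50.6], [335.1, 46.9]]
(0.684, 0.0757) [[190.3, 51.5], [187.3, 49.8], [180.7, 46.1]]
```

View pics/w16c.png

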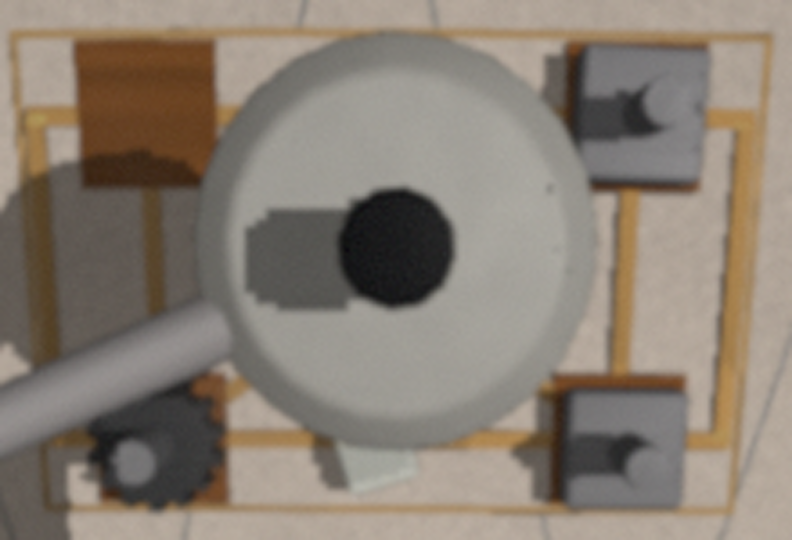

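>>> move_arm --pt "30 1 0 0" --pt "65 2 0 0" --pt "81 2 20 0" --pt "81 2 55 0" --pt "81 2 80 0" --pt "81 2 92 0" --pt "81 2 95 0" --pt "81 2 95 0"

```text
clock: 30.8
position: [0.6359, -0.0163, 0.4045]
ee_rot: [-3.142, -0.016, -0.002]
force: [0.0, 0.6, 0.2]
width: 0.653
```

>>> move_arm --grip 10 --grip_force 45 --pt "0 0 0 0" --pt "0 0 0 0" --pt "0 0 0 0" --pt "0 0 0 0" --pt "0 0 0 0" --pt "0 0 0 0"

```text
clock: 31.55
position: [0.6358, -0.016, 0.404]
ee_rot: [-3.141, -0.017, -0.0]
force: [0.5, 1.1, 1.1]
width: 0.23
```

Move to (0.6248, −0.0148).

>>> move_arm --pt "-3 0 0 0" --pt "-6 0 0 0" --pt "-9 -0.5 0 0" --pt "-11 -1 0 0" --pt "-11 -1 0 0" --pt "-11 -1 0 0"

```text
clock: 32.3
position: [0.6246, -0.0154, 0.404]
ee_rot: [3.142, 0.016, -0.001]
force: [2.5, 1.2, 1.3]
width: 0.229
```

>>> move_arm --grip 60 --pt "0 0 0 0" --pt "0 0 0 0" --pt "0 0 0 0" --pt "0 0 -10 0" --pt "0 0 -35 0" --pt "0 0 -70 0" --pt "-20 0 -95 0" --pt "-50 0 -95 0" --pt "-70 0 -95 0" --pt "-70 0 -95 0" --pt "-70 0 -95 0"

```text
clock: 33.67
position: [0.5552, -0.0162, 0.4994]
ee_rot: [3.141, 0.016, 0.002]
force: [0.5, 0.3, 1.2]
width: 0.65
```

```bash
python3 - <<'E'
from h import *
T=snap("wrist","w17"); print(T.round(4))
im=cv2.imread("pics/w17_raw.png"); cv2.imwrite("pics/w17c.png",cv2.resize(im[20:170,150:370],None,fx=3.6,fy=3.6,interpolation=cv2.INTER_CUBIC))
m=(im.max(2)<40).astype(np.uint8); n,l,st,ce=cv2.connectedComponentsWithStats(m)
for i in range(1,n):
    if 300<st[i,4]<1500: print(st[i],ce[i],p2w("wrist",[ce[i]],.254,T))
E
```

```text
[[ 9.999e-01  1.020e-02  1.000e-03  5.552e-01]
 [ 1.020e-02 -9.999e-01 -1.000e-04 -1.620e-02]
 [ 1.000e-03  1.000e-04 -1.000e+00  4.994e-01]
 [ 0.000e+00  0.000e+00  0.000e+00  1.000e+00]]
[243  91  30  30 685] [257.06423358 105.64963504] [[ 0.62500184 -0.01544262  0.254     ]]
[ 139  234  129   59 1008] [188.34424603 268.97718254] [[0.50259513 0.03639204 0.254     ]]
[ 290  235   88   59 1079] [329.20481928 267.38090825] [[ 0.50504648 -0.07216102  0.254     ]]
```

View pics/w17c.png

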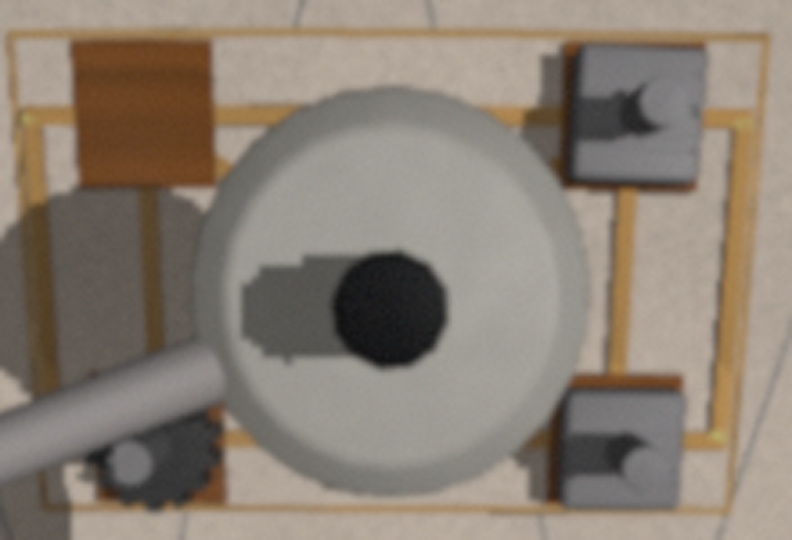

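>>> move_arm --grip 80 --pt "-30 20 0 0" --pt "-75 45 10 0" --pt "-115 70 40 0" --pt "-150 95 65 0" --pt "-170 108 75 0" --pt "-170 108 75 0" --pt "-170 108 75 0"

```text
clock: 34.6
position: [0.3871, -0.1256, 0.4244]
ee_rot: [-3.142, -0.017, -0.002]
force: [0.6, 0.4, 0.4]
width: 0.874
```

```bash
python3 - <<'E'
from h import *
T=snap("wrist","w18"); print(T.round(4)); print(arm.observe()["joints"].round(2))
E
```

```text
[[ 0.9999  0.0107  0.0012  0.3871]
 [ 0.0107 -0.9999  0.     -0.1256]
 [ 0.0012 -0.     -1.      0.4244]
 [ 0.      0.      0.      1.    ]]
[ 0.27  0.06 -0.1   2.03  0.01  1.05 -1.39]
```

View pics/w18.png

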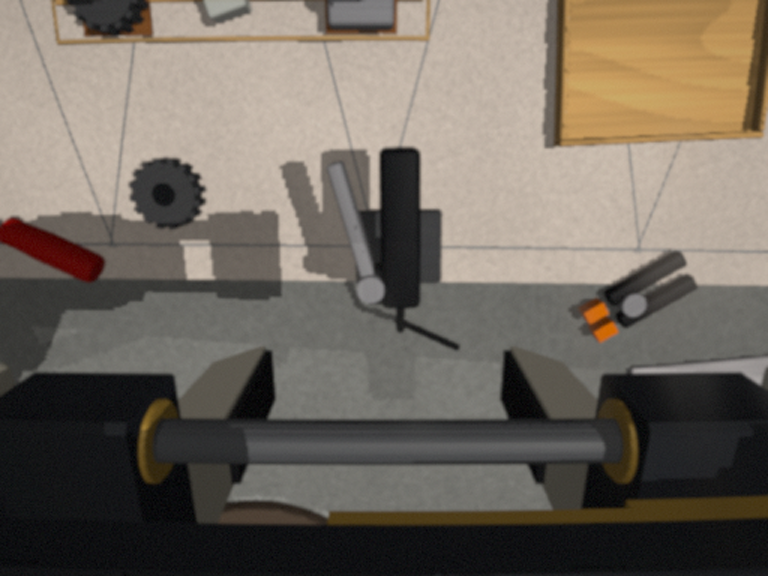

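```bash
python3 - <<'E'
from h import *
T=np.load("pics/w18_T.npy")
g=p2w("wrist",np.array([(381,149),(419,149),(418,306),(384,306)])/1.5,.089,T); print(g.round(4))
for z in (.075,.085): print(z,p2w("wrist",np.array([(371,290),(336,165),(328,166),(344,163)])/1.5,z,T).round(4))
im=cv2.imread("pics/w18_raw.png"); cv2.imwrite("pics/w18c.png",cv2.resize(im[85:235,180:320],None,fx=4,fy=4,interpolation=cv2.INTER_CUBIC))
E
```

```text
[[ 0.4587 -0.1217  0.089 ]
 [ 0.459  -0.145   0.089 ]
 [ 0.3571 -0.1473  0.089 ]
 [ 0.3569 -0.1245  0.089 ]]
0.075 [[ 0.3637 -0.1154  0.075 ]
 [ 0.448  -0.0926  0.075 ]
 [ 0.4474 -0.0874  0.075 ]
 [ 0.4493 -0.0978  0.075 ]]
0.085 [[ 0.3668 -0.1157  0.085 ]
 [ 0.4486 -0.0936  0.085 ]
 [ 0.448  -0.0885  0.085 ]
 [ 0.4499 -0.0986  0.085 ]]
```

View pics/w18c.png

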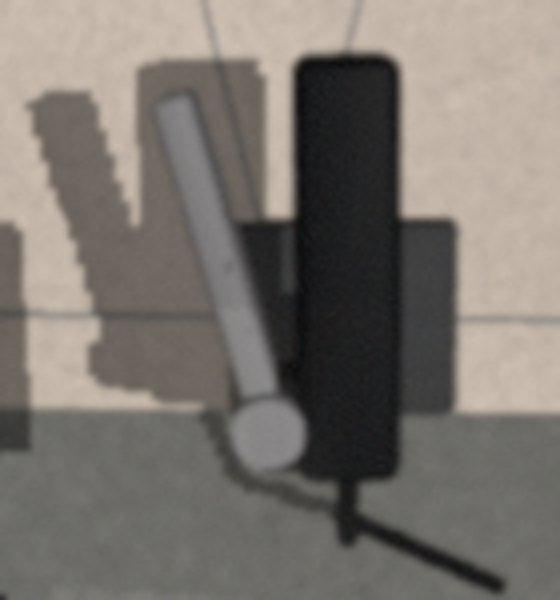

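```bash
python3 - <<'E'
from h import *
snap("scene","s18",(170,150,290,260),6)
T=tool_pose(); print(toloc(T,[.4255,-.1277,.234]))
T=np.load("pics/w18_T.npy")
for z in (0,.02,.04): print(p2w("wrist",np.array([(180+456/4,85+220/4),(180+456/4,85+412/4)]),z,T).round(3))
E
```

```text
[ 38.18352109   2.79055392 190.4155606 ]
[[ 0.409 -0.17   0.   ]
 [ 0.348 -0.172  0.   ]]
[[ 0.412 -0.168  0.02 ]
 [ 0.354 -0.17   0.02 ]]
[[ 0.415 -0.165  0.04 ]
 [ 0.36  -0.168  0.04 ]]
```

View pics/s18.png

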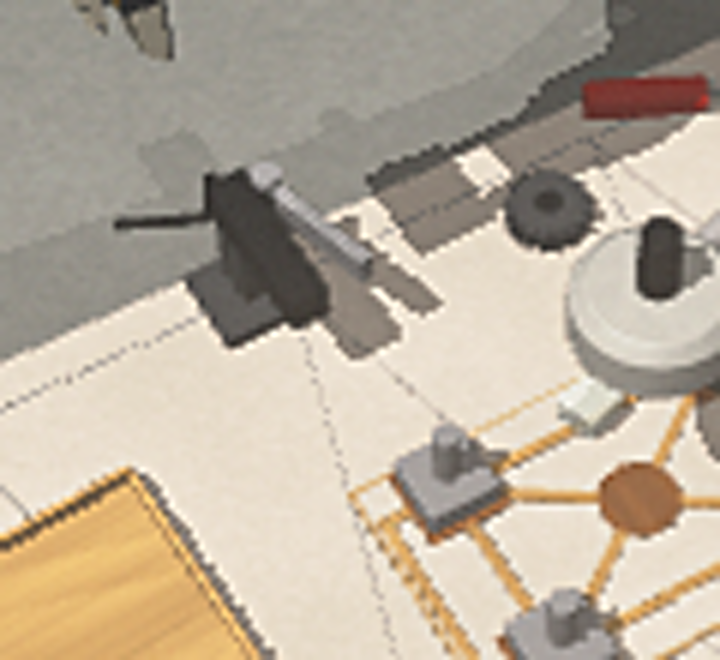

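>>> move_arm --grip 82 --grip_force 30 --pt "20 1 20 -0.013" --pt "38 2.8 50 -0.013" --pt "38 2.8 80 -0.013" --pt "38 2.8 105 -0.013" --pt "38 2.8 120 -0.013" --pt "38 2.8 120 -0.013" --pt "38 2.8 120 -0.013"

```text
clock: 35.58
position: [0.4246, -0.1281, 0.3045]
ee_rot: [3.141, 0.037, 0.002]
force: [-0.1, -0.1, -0.1]
width: 0.894
```

```bash
python3 - <<'E'
from h import *
T=snap("wrist","w19"); print(T.round(4))
E
```

```text
[[ 9.997e-01  2.380e-02  1.000e-03  4.246e-01]
 [ 2.380e-02 -9.997e-01 -1.000e-04 -1.281e-01]
 [ 1.000e-03  1.000e-04 -1.000e+00  3.045e-01]
 [ 0.000e+00  0.000e+00  0.000e+00  1.000e+00]]
```

View pics/w19.png

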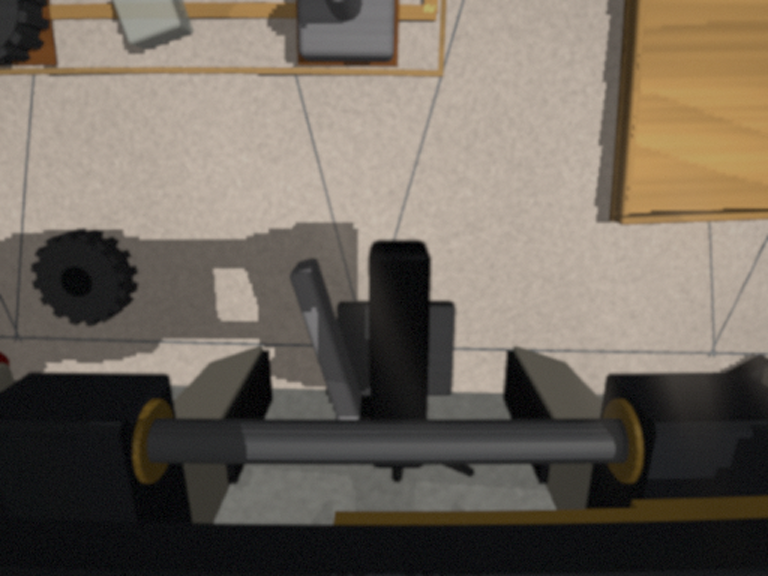

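>>> move_arm --pt "1 -0.5 25 0" --pt "1 -0.5 45 0" --pt "1 -0.5 60 0" --pt "1 -0.5 68 0" --pt "1 -0.5 70 0" --pt "1 -0.5 70 0"

```text
clock: 36.38
position: [0.4251, -0.1278, 0.2344]
ee_rot: [3.141, 0.036, 0.001]
force: [0.1, 0.1, 0.1]
width: 0.896
```

```bash
python3 - <<'E'
from h import *
T=snap("wrist","w20"); print(T.round(4),arm.observe()["force"])
snap("scene","s20",(170,120,330,250),5)
snap("top","t20")
E
```

```text
[[ 9.997e-01  2.320e-02  8.000e-04  4.251e-01]
 [ 2.320e-02 -9.997e-01 -2.000e-04 -1.278e-01]
 [ 8.000e-04  2.000e-04 -1.000e+00  2.344e-01]
 [ 0.000e+00  0.000e+00  0.000e+00  1.000e+00]] [-1.15996315  0.98732748  0.23718887]
```

View pics/w20.png

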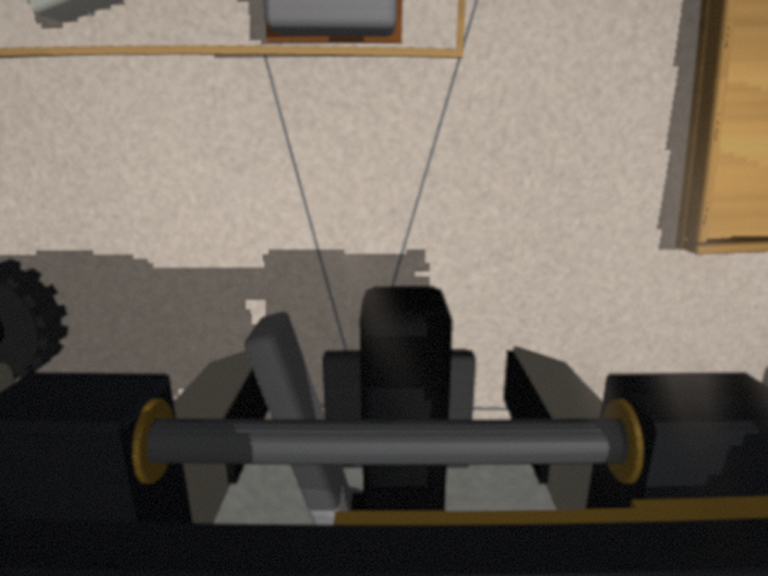

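View pics/s20.png

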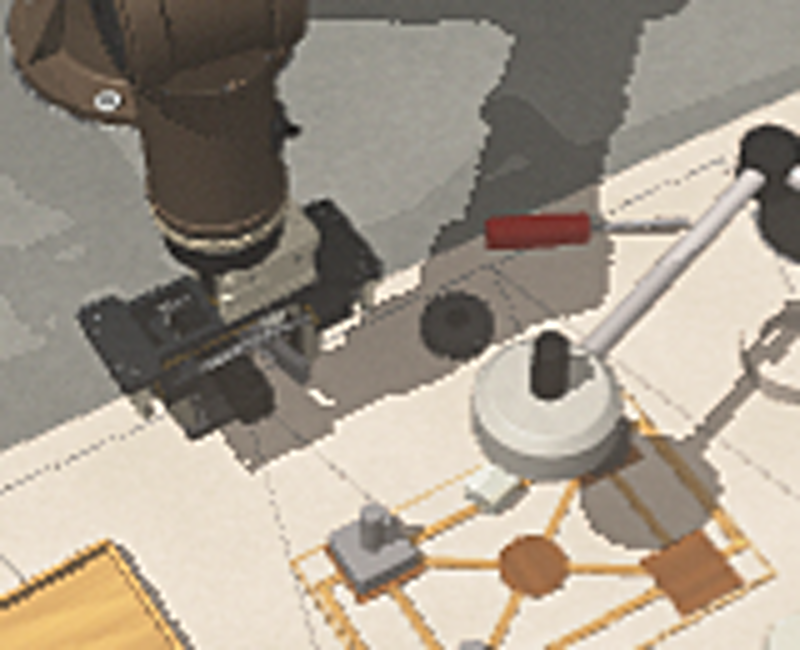

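View pics/t20.png

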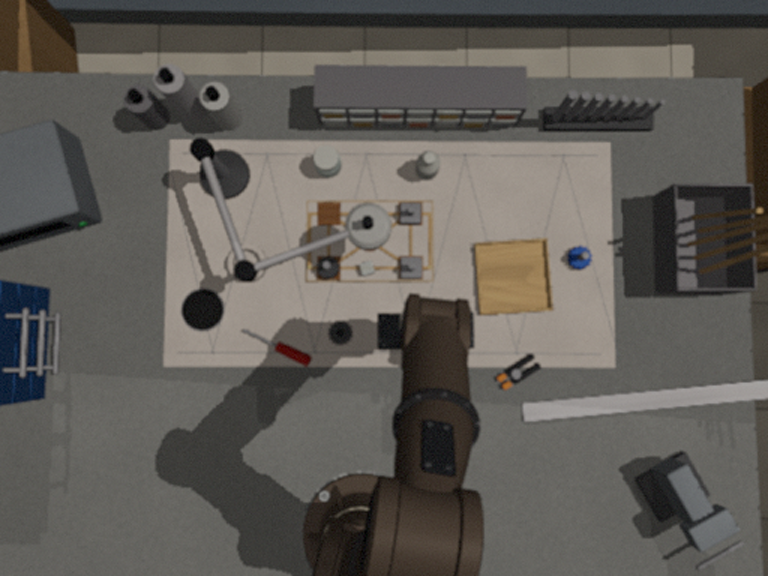

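>>> move_arm --grip 34 --grip_force 35 --pt "0 0 0 0" --pt "0 0 0 0" --pt "0 0 0 0" --pt "0 0 0 0" --pt "0 0 0 0"

```text
clock: 37.15
position: [0.4265, -0.1273, 0.2343]
ee_rot: [-3.141, -0.039, -0.006]
force: [8.3, 2.0, -8.0]
width: 0.406
```

>>> move_arm --pt "0 0 0 0" --pt "0 0 0 0" --pt "0 0 0 0" --pt "0 0 0 0" --pt "0 0 0 0" --pt "0 0 0 0" --pt "0 0 0 0" --pt "0 0 0 0" --pt "0 0 0 0" --pt "0 0 0 0" --pt "0 0 0 0" --pt "0 0 0 0" --pt "0 0 0 0" --pt "0 0 0 0" --pt "0 0 0 0" --pt "0 0 0 0" --pt "0 0 0 0"

```text
clock: 39.28
position: [0.4265, -0.1273, 0.2343]
ee_rot: [-3.141, -0.037, -0.006]
force: [6.3, 2.9, -4.5]
width: 0.404
```

>>> move_arm --grip 82 --pt "0 0 0 0" --pt "0 0 0 0" --pt "0 0 0 0" --pt "0 0 0 0" --pt "0 0 0 0" --pt "0 0 0 0"

```text
clock: 40.02
position: [0.425, -0.1282, 0.234]
ee_rot: [3.141, 0.036, 0.001]
force: [0.6, -0.2, -0.4]
width: 0.892
```

```bash
python3 - <<'E'
from h import *
T=snap("wrist","w21"); print(T.round(4),arm.observe()["force"],arm.observe()["width"])
snap("scene","s21",(170,120,330,250),5)
E
```

```text
[[ 9.997e-01  2.260e-02  6.000e-04  4.250e-01]
 [ 2.260e-02 -9.997e-01 -5.000e-04 -1.282e-01]
 [ 6.000e-04  5.000e-04 -1.000e+00  2.340e-01]
 [ 0.000e+00  0.000e+00  0.000e+00  1.000e+00]] [ 0.50759353 -0.31880816  0.1061534 ] 0.8943728710135799
```

View pics/w21.png

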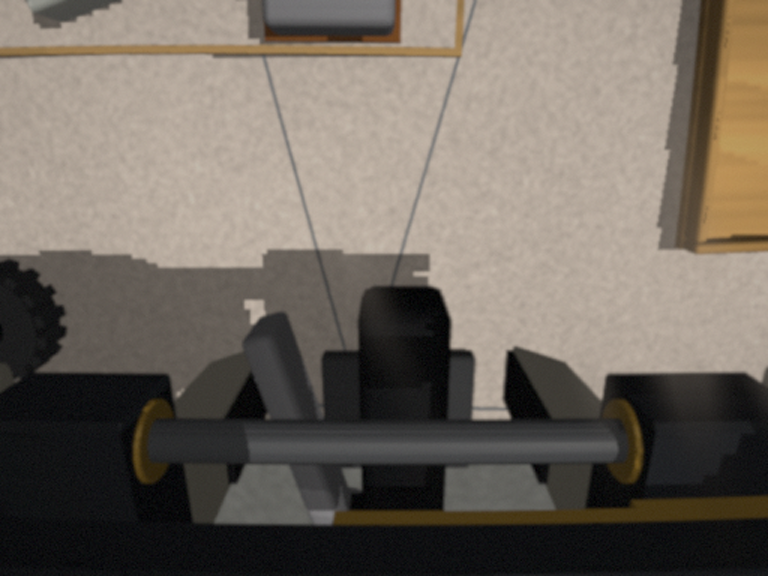

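View pics/s21.png

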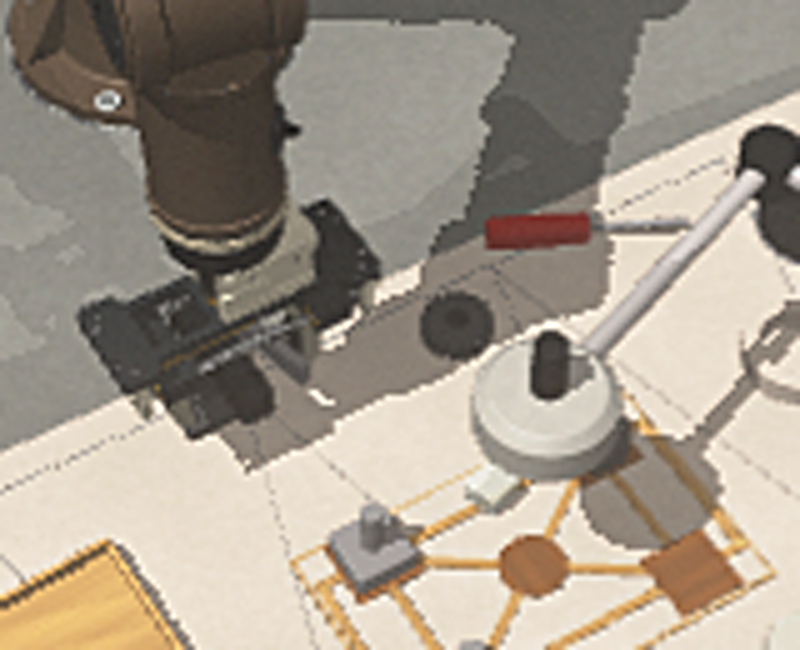

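>>> move_arm --grip 60 --pt "0 0 -20 0" --pt "0 0 -70 0" --pt "0 0 -130 0" --pt "0 0 -190 0" --pt "10 -5 -245 0" --pt "45 -24 -266 -0.1" --pt "90 -48 -266 -0.22" --pt "140 -75 -266 -0.33" --pt "185 -99 -266 -0.374" --pt "202.5 -108.5 -266 -0.374" --pt "202.5 -108.5 -266 -0.374" --pt "202.5 -108.5 -240 -0.374" --pt "202.5 -108.5 -200 -0.374" --pt "202.5 -108.5 -180 -0.374" --pt "202.5 -108.5 -172 -0.374" --pt "202.5 -108.5 -170 -0.374" --pt "202.5 -108.5 -170 -0.374"

```text
clock: 42.25
position: [0.6249, -0.0148, 0.4049]
ee_rot: [3.08, 0.619, 0.002]
force: [0.1, 0.3, -0.6]
width: 0.654
```

```bash
python3 - <<'E'
from h import *
T=snap("wrist","w22"); print(T.round(4),arm.observe()["force"],arm.observe()["joints"].round(2))
E
```

```text
[[ 9.222e-01  3.866e-01  1.500e-03  6.249e-01]
 [ 3.866e-01 -9.222e-01 -1.000e-04 -1.480e-02]
 [ 1.400e-03  7.000e-04 -1.000e+00  4.049e-01]
 [ 0.000e+00  0.000e+00  0.000e+00  1.000e+00]] [0.31457414 0.0187597  1.3730098 ] [ 0.07  0.45 -0.2   1.56  0.09  1.14 -1.32]
```

View pics/w22.png

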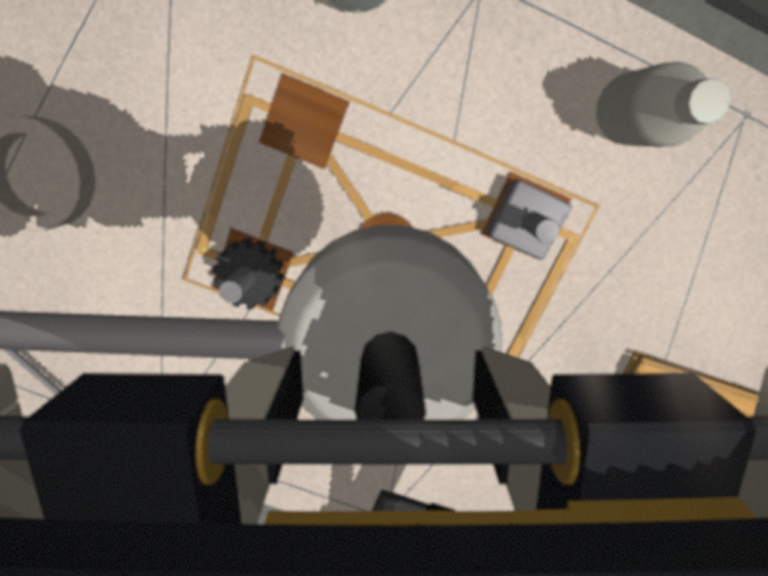

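>>> move_arm --grip 10 --grip_force 45 --pt "0 0 0 0" --pt "0 0 0 0" --pt "0 0 0 0" --pt "0 0 0 0" --pt "0 0 0 0" --pt "0 0 0 0"

```text
clock: 43.05
position: [0.6248, -0.0149, 0.4039]
ee_rot: [3.08, 0.619, -0.0]
force: [0.1, -1.0, 0.3]
width: 0.228
```

>>> move_arm --pt "0 -10 0 0" --pt "0 -32 0 0" --pt "0 -60 0 0" --pt "0 -90 0 0" --pt "0 -120 0 0" --pt "0 -150 0 0" --pt "0 -180 0 0" --pt "0 -210 0 0" --pt "0 -240 0 0" --pt "0 -270 0 0" --pt "0 -300 0 0" --pt "0 -330 0 0" --pt "0 -358 0 0" --pt "0 -380 0 0" --pt "0 -392 0 0" --pt "-0.5 -395.5 0 0" --pt "-0.5 -395.5 0 0" --pt "-0.5 -395.5 0 0"

```text
clock: 45.3
position: [0.4712, 0.3498, 0.4038]
ee_rot: [-3.079, -0.62, 0.001]
force: [-0.2, 1.6, -1.9]
width: 0.199
```

>>> move_arm --grip 60 --pt "0 0 0 0" --pt "0 0 0 0" --pt "0 0 0 0" --pt "0 0 -10 0" --pt "0 0 -35 0" --pt "0 0 -70 0" --pt "-20 0 -95 0" --pt "-50 0 -95 0" --pt "-70 0 -95 0" --pt "-70 0 -95 0" --pt "-70 0 -95 0"

```text
clock: 46.68
position: [0.4074, 0.3229, 0.4994]
ee_rot: [-3.08, -0.619, -0.002]
force: [0.3, 0.2, 0.8]
width: 0.656
```

```bash
cat >> h.py <<'E'
def knob(raw,T):
    im=cv2.imread(raw); m=(im.max(2)<40).astype(np.uint8); n,l,st,ce=cv2.connectedComponentsWithStats(m)
    for i in range(1,n):
        if 300<st[i,4]<1500 and st[i,2]<45 and st[i,3]<45: print(st[i],ce[i],p2w("wrist",[ce[i]],.254,T))
E
python3 - <<'E'
from h import *
T=snap("wrist","w23"); print(T.round(4),arm.observe()["joints"].round(2)); knob("pics/w23_raw.png",T)
E
```

```text
[[ 9.223e-01  3.865e-01  9.000e-04  4.074e-01]
 [ 3.865e-01 -9.223e-01  5.000e-04  3.229e-01]
 [ 1.000e-03 -1.000e-04 -1.000e+00  4.994e-01]
 [ 0.000e+00  0.000e+00  0.000e+00  1.000e+00]] [-0.49  0.22 -0.35  1.65  0.08  1.28 -2.03]
[243  73  27  30 559] [254.9177102   87.26833631] [[0.48168098 0.35602911 0.254     ]]
```

View pics/w23.png

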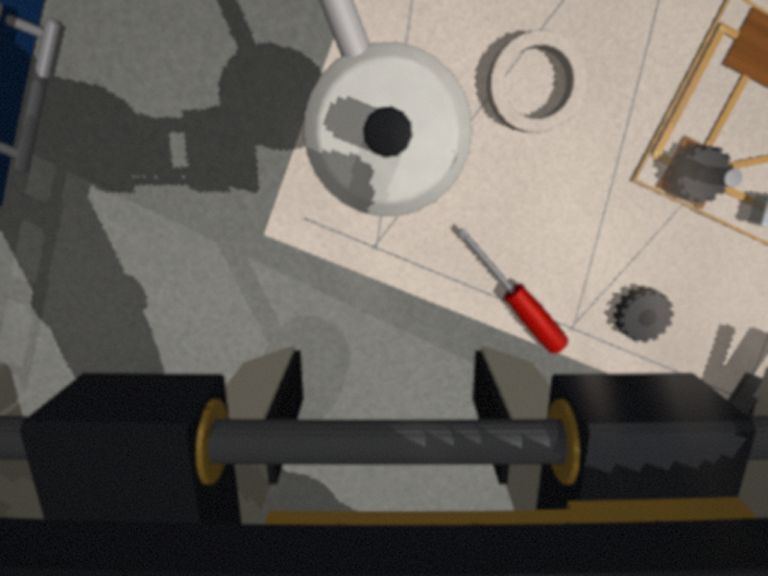

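```bash
python3 - <<'E'
from h import *
T=np.load("pics/w23_T.npy"); K=p2w("wrist",[(257.6,88)],.254,T)[0]; print(K)
print(toloc(T,[K[0],K[1],.404]),toloc(T,[.4715,.3498,.404]))
E
```

```text
[0.48193349 0.3542378  0.254     ]
[ 8.07733695e+01 -7.79356223e-02  9.54852078e+01] [ 6.94354667e+01 -1.75193276e-02  9.54736741e+01]
```

>>> move_arm --pt "30 0 0 0" --pt "65 0 0 0" --pt "81 0 20 0" --pt "81 0 55 0" --pt "81 0 80 0" --pt "81 0 92 0" --pt "81 0 95 0" --pt "81 0 95 0"

```text
clock: 47.72
position: [0.4816, 0.3543, 0.4044]
ee_rot: [-3.079, -0.62, -0.001]
force: [0.7, -0.7, 0.3]
width: 0.652
```

>>> move_arm --grip 10 --pt "0 0 0 0" --pt "0 0 0 0" --pt "0 0 0 0" --pt "0 0 0 0" --pt "0 0 0 0" --pt "0 0 0 0" --pt "-3 0 0 0" --pt "-6 0 0 0" --pt "-9 0 0 0" --pt "-11.5 0 0 0" --pt "-11.5 0 0 0" --pt "-11.5 0 0 0"

```text
clock: 49.22
position: [0.4707, 0.3495, 0.4039]
ee_rot: [3.079, 0.62, -0.001]
force: [1.3, -1.4, 1.8]
width: 0.229
```

>>> move_arm --grip 60 --pt "0 0 0 0" --pt "0 0 0 0" --pt "0 0 0 0" --pt "0 0 -10 0" --pt "0 0 -35 0" --pt "0 0 -70 0" --pt "-20 0 -95 0" --pt "-50 0 -95 0" --pt "-70 0 -95 0" --pt "-70 0 -95 0" --pt "-70 0 -95 0"

```text
clock: 50.6
position: [0.4069, 0.3227, 0.4994]
ee_rot: [-3.08, -0.619, -0.001]
force: [0.4, 0.2, 0.5]
width: 0.653
```

```bash
python3 - <<'E'
from h import *
T=snap("wrist","w24"); print(T.round(4),arm.observe()["joints"].round(2)); knob("pics/w24_raw.png",T)
snap("top","t24",(90,120,230,240),5)
E
```

```text
[[ 9.223e-01  3.866e-01  8.000e-04  4.069e-01]
 [ 3.866e-01 -9.223e-01  5.000e-04  3.227e-01]
 [ 1.000e-03 -1.000e-04 -1.000e+00  4.994e-01]
 [ 0.000e+00  0.000e+00  0.000e+00  1.000e+00]] [-0.49  0.22 -0.35  1.66  0.08  1.28 -2.03]
[244  91  25  30 523] [254.93881453 105.38432122] [[0.47052348 0.35141402 0.254     ]]
```

View pics/w24.png

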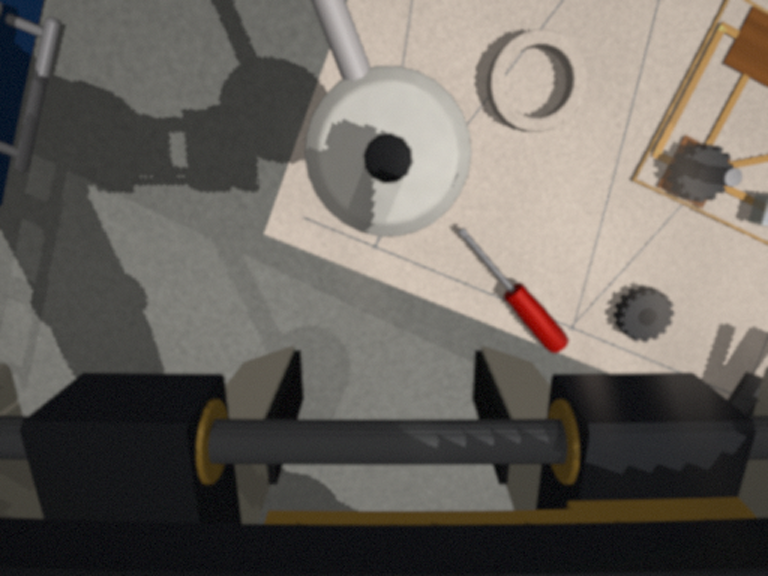

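View pics/t24.png

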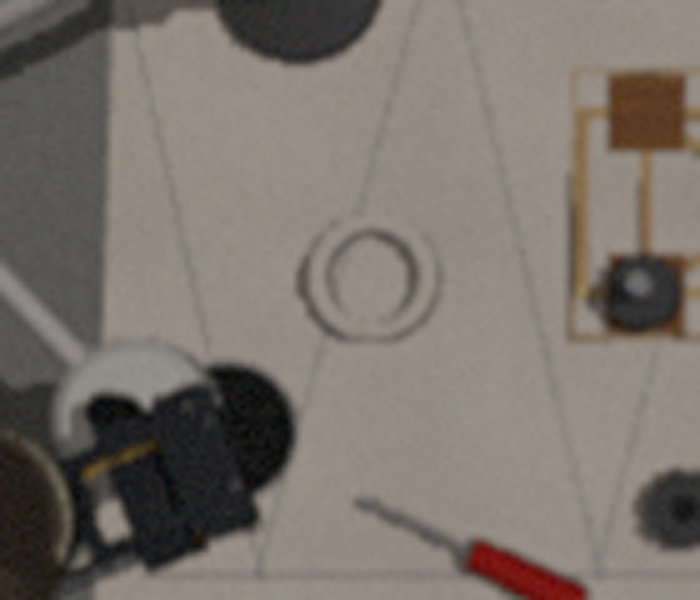

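```bash
python3 - <<'E'
from h import *
def blob(raw,n,seed,th,z,T=None):
    im=cv2.imread(raw); print(im[seed[1],seed[0]])
    m=(im.max(2)<th).astype(np.uint8); m=cv2.morphologyEx(m,cv2.MORPH_CLOSE,np.ones((3,3),np.uint8));k,l=cv2.connectedComponents(m); c=(l==l[seed[1],seed[0]]).astype(np.uint8)
    cs,_=cv2.findContours(c,cv2.RETR_EXTERNAL,cv2.CHAIN_APPROX_NONE); c=max(cs,key=cv2.contourArea).reshape(-1,2)
    w=p2w(n,c,z,T)[:,:2].astype(np.float32)*1000; print(n,cv2.minEnclosingCircle(w),w.mean(0))
blob("pics/t20_raw.png","top",(135,206),45,0.002)
blob("pics/s12_raw.png","scene",(310+95//4,110+228//4),60,0.002)
blob("pics/s12_raw.png","scene",(310+95//4,110+228//4),50,0.002)
# consistency: gear on gusset etc from top
print(p2w("top",[(226,221.5)],.018), )
T=np.load("pics/w12_T.npy"); print(p2w("wrist",np.array([(419,290)])/1.5,.018,T))
E
```

```text
[24 27 29]
top ((474.29718017578125, 347.47235107421875), 42.98857498168945) [473.48996 347.54736]
[70 75 80]
scene ((-8.92501449584961, 600.6701049804688), 1648.1890869140625) [173.0752 117.3881]
[70 75 80]
scene ((-14.448933601379395, 599.4475708007812), 1649.2554931640625) [138.96512 190.2741 ]
[[0.42292735 0.04800542 0.018     ]]
[[0.42203989 0.04771872 0.018     ]]
```

>>> move_arm --grip 44 --pt "-6 35 0 0.05" --pt "-16 88 0 0.12" --pt "-26 142 0 0.2" --pt "-36 196 0 0.28" --pt "-46 250 20 0.35" --pt "-55 300 40 0.387" --pt "-61 335 50 0.387" --pt "-61 335 50 0.387" --pt "-61 335 50 0.387"

```text
clock: 51.82
position: [0.48, -0.0094, 0.4489]
ee_rot: [-3.141, -0.016, 0.0]
force: [0.1, 0.3, 0.0]
width: 0.479
```

```bash
python3 - <<'E'
from h import *
T=snap("wrist","w25"); print(T.round(4))
snap("top","t25")
E
```

```text
[[ 9.999e-01  1.040e-02 -3.000e-04  4.800e-01]
 [ 1.040e-02 -9.999e-01  4.000e-04 -9.400e-03]
 [-3.000e-04 -4.000e-04 -1.000e+00  4.489e-01]
 [ 0.000e+00  0.000e+00  0.000e+00  1.000e+00]]
```

View pics/w25.png

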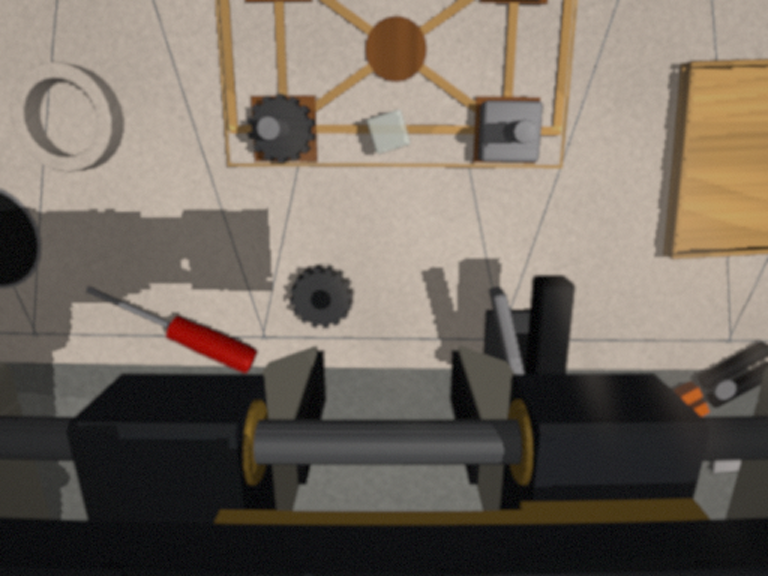

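View pics/t25.png

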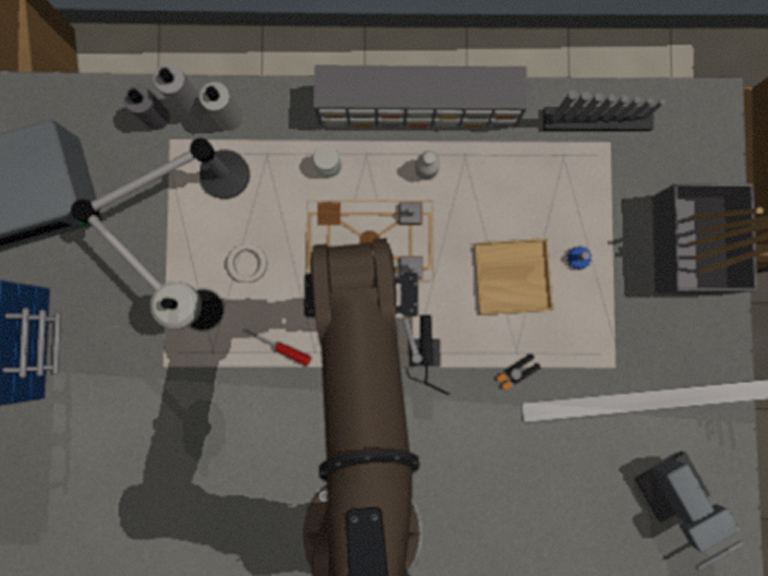

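```bash
python3 - <<'E'
from h import *
T=np.load("pics/w25_T.npy")
print(p2w("wrist",np.array([(268,128),(525,132)])/1.5,.064,T).round(4))
print(toloc(T,[.5637,.0752,.212]))
im=cv2.imread("pics/t25_raw.png"); cv2.imwrite("pics/t25c.png",cv2.resize(im[170:240,90:170],None,fx=8,fy=8,interpolation=cv2.INTER_CUBIC))
for p in [(.4715,.3498),(.4735,.3475)]:
    th=np.linspace(0,2*np.pi,7)[:-1]
    print("knob top",w2p("top",[(*p,.254),(*p,.212),(*p,.17)]).round(1).tolist())
E
```

```text
[[ 0.5636  0.0747  0.064 ]
 [ 0.5629 -0.1063  0.064 ]]
[ 84.60765326 -83.60979023 236.87955099]
knob top [[109.7, 201.9], [114.3, 202.8], [118.7, 203.6]]
knob top [[110.6, 201.2], [115.2, 202.1], [119.5, 203.0]]
```

View pics/t25c.png

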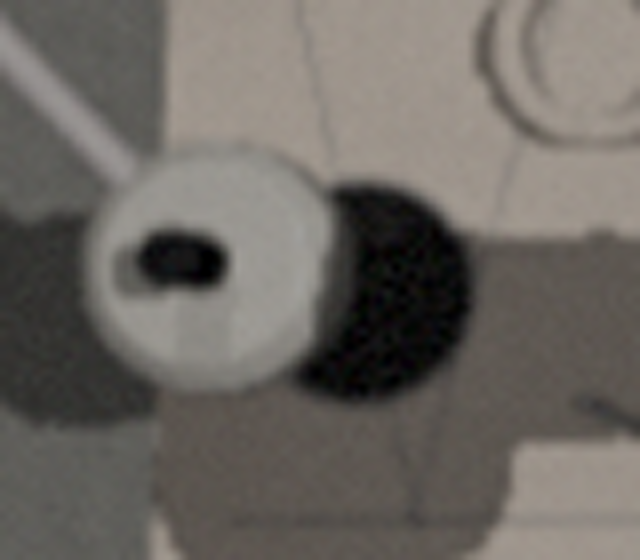

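>>> move_arm --grip_force 40 --pt "35 -35 20 0" --pt "70 -70 60 0" --pt "84.5 -83.5 110 0" --pt "84.5 -83.5 165 0" --pt "84.5 -83.5 190 0" --pt "84.5 -83.5 210 0" --pt "84.5 -83.5 225 0" --pt "84.5 -83.5 233 0" --pt "84.5 -83.5 235.5 0" --pt "84.5 -83.5 235.5 0"

```text
clock: 53.18
position: [0.5635, 0.0746, 0.2139]
ee_rot: [-3.141, -0.016, -0.001]
force: [-0.0, -0.7, 0.3]
width: 0.478
```

>>> move_arm --grip 10 --pt "0 0 0 0" --pt "0 0 0 0" --pt "0 0 0 0" --pt "0 0 0 0" --pt "0 0 -4 0" --pt "0 0 -12 0" --pt "0 0 -30 0" --pt "0 0 -60 0" --pt "0 0 -95 0" --pt "0 0 -130 0" --pt "0 0 -130 0"

```text
clock: 54.55
position: [0.5641, 0.0746, 0.3465]
ee_rot: [-3.141, -0.016, -0.008]
force: [-0.1, 1.1, -4.9]
width: 0.166
```

>>> move_arm --pt "2 40 0 0" --pt "4 95 0 0" --pt "6 150 0 0" --pt "8 205 0 0" --pt "10 260 0 0" --pt "12 315 0 0" --pt "15 370 10 0" --pt "17 420 40 0" --pt "17.3 440 80 0" --pt "17.3 440 105 0" --pt "17.3 440 118 0" --pt "17.3 440 121 0" --pt "17.3 440 121 0" --pt "17.3 440 121 0"

```text
clock: 56.3
position: [0.5856, -0.3653, 0.2238]
ee_rot: [3.141, 0.017, 0.003]
force: [-0.2, 0.4, -3.6]
width: 0.166
```

```bash
python3 - <<'E'
from h import *
T=snap("wrist","w26"); print(T.round(4),arm.observe()["force"])
E
```

```text
[[ 0.9999  0.0106  0.0019  0.5856]
 [ 0.0106 -0.9999 -0.001  -0.3653]
 [ 0.0019  0.0011 -1.      0.2238]
 [ 0.      0.      0.      1.    ]] [ 0.17034591  0.03333031 -3.42457234]
```

View pics/w26.png

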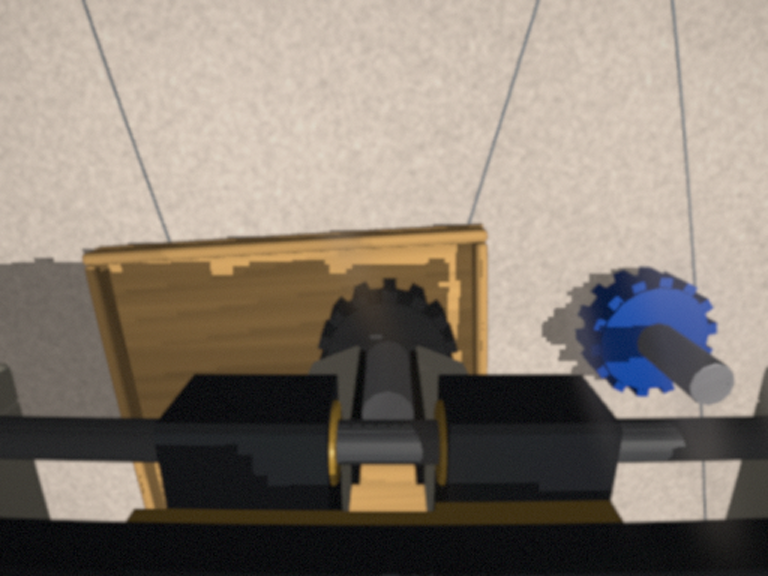

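Clear of the walls. Lower 10.7 mm, then release.

>>> move_arm --pt "0 0 3 0" --pt "0 0 6 0" --pt "0 0 8 0" --pt "0 0 9.5 0" --pt "0 0 10.5 0" --pt "0 0 10.5 0" --pt "0 0 10.5 0"

```text
clock: 57.22
position: [0.5851, -0.3653, 0.2126]
ee_rot: [3.141, 0.016, 0.0]
force: [-2.8, 2.9, 6.1]
width: 0.163
```

>>> move_arm --grip 44 --pt "0 0 0 0" --pt "0 0 0 0" --pt "0 0 0 0" --pt "0 0 -5 0" --pt "0 0 -20 0" --pt "0 0 -50 0" --pt "0 0 -100 0" --pt "10 -25 -145 0" --pt "30 -75 -160 0" --pt "50 -130 -160 0" --pt "71 -185 -160 0" --pt "90 -235 -160 0" --pt "72 -261 -160 0" --pt "52 -261 -160 0" --pt "52 -261 -160 0" --pt "52 -261 -160 0"

```text
clock: 59.22
position: [0.6349, -0.1043, 0.3729]
ee_rot: [3.141, 0.015, 0.002]
force: [-0.0, 0.4, 0.8]
width: 0.48
```

```bash
python3 - <<'E'
from h import *
T=snap("wrist","w27"); print(T.round(4),arm.observe()["width"])
snap("top","t27",(195,120,405,260),3.8)
E
```

```text
[[ 1.000e+00  9.500e-03  1.600e-03  6.349e-01]
 [ 9.500e-03 -1.000e+00 -3.000e-04 -1.043e-01]
 [ 1.600e-03  4.000e-04 -1.000e+00  3.729e-01]
 [ 0.000e+00  0.000e+00  0.000e+00  1.000e+00]] 0.48083255873601594
```

View pics/w27.png

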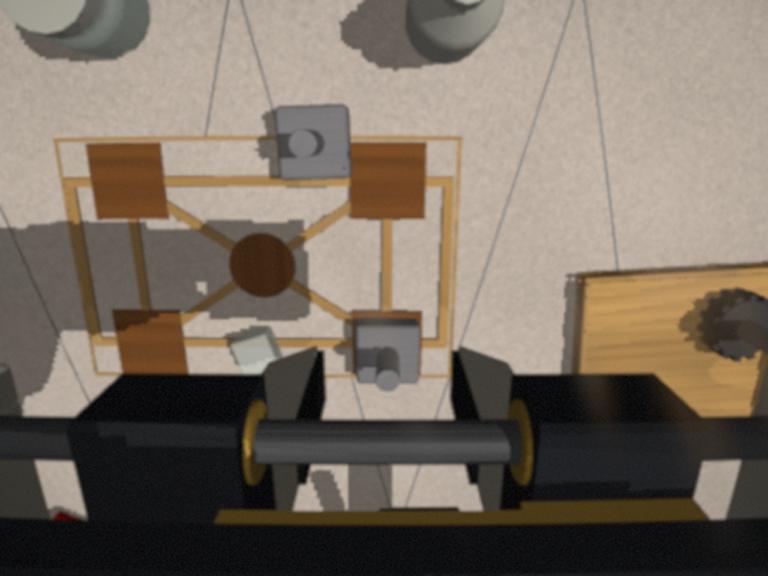

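View pics/t27.png

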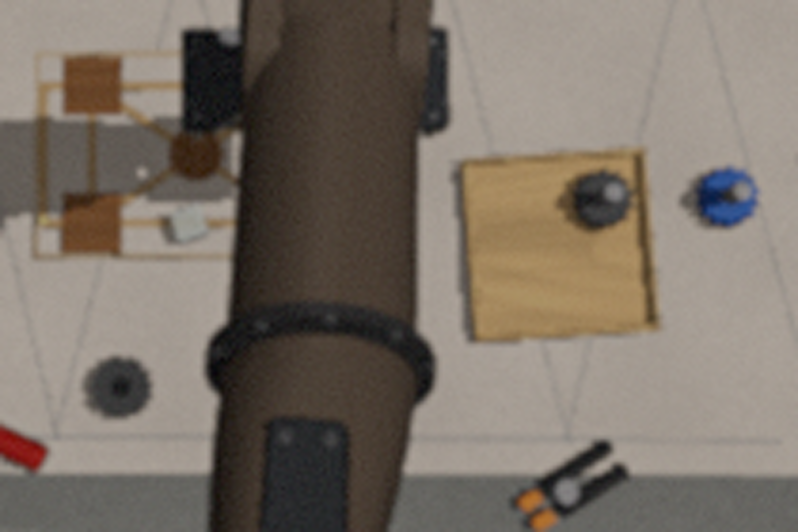

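```bash
python3 - <<'E'
from h import *
T=np.load("pics/w27_T.npy")
im=cv2.imread("pics/w27_raw.png"); cv2.imwrite("pics/w27c.png",cv2.resize(im[60:150,170:300],None,fx=6,fy=6,interpolation=cv2.INTER_CUBIC))
c=p2w("wrist",np.array([(278,105),(349,104),(350,178),(279,178)])/1.5,.026,T); print(c.round(4),c.mean(0))
print(p2w("wrist",np.array([(303,144)])/1.5,.064,T))
E
```

```text
[[ 0.7325 -0.0362  0.026 ]
 [ 0.7333 -0.0804  0.026 ]
 [ 0.688  -0.0806  0.026 ]
 [ 0.6877 -0.0347  0.026 ]] [ 0.71037454 -0.0579817   0.026     ]
[[ 0.70966655 -0.05711875  0.064     ]]
```

View pics/w27c.png

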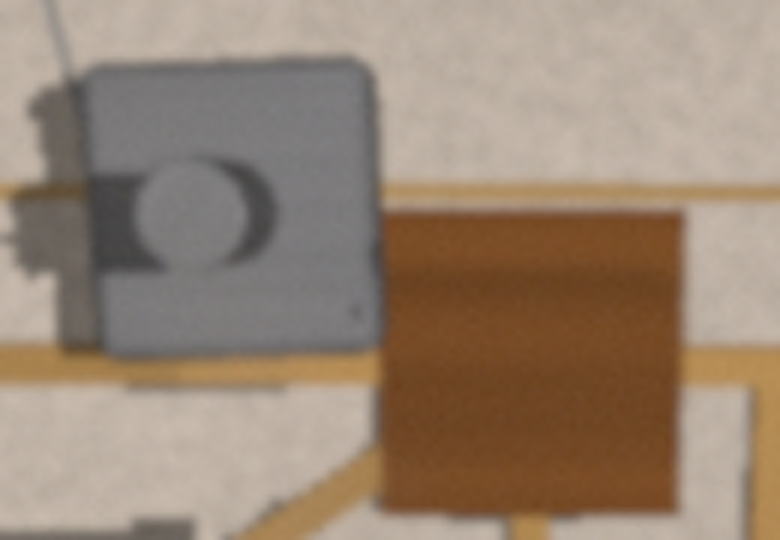

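>>> move_arm --pt "25 -15 0 0" --pt "55 -34 10 0" --pt "75 -46.3 40 0" --pt "75 -46.3 90 0" --pt "75 -46.3 90 0" --pt "75 -46.3 115 0" --pt "75 -46.3 135 0" --pt "75 -46.3 150 0" --pt "75 -46.3 157 0" --pt "75 -46.3 158.5 0" --pt "75 -46.3 158.5 0"

```text
clock: 60.7
position: [0.7092, -0.0567, 0.214]
ee_rot: [3.142, 0.016, 0.001]
force: [-0.5, -0.7, -0.8]
width: 0.48
```

```bash
python3 - <<'E'
from h import *
T=snap("wrist","w28"); print(T.round(4),arm.observe()["force"])
E
```

```text
[[ 9.999e-01  1.020e-02  9.000e-04  7.092e-01]
 [ 1.020e-02 -9.999e-01 -0.000e+00 -5.670e-02]
 [ 9.000e-04  0.000e+00 -1.000e+00  2.140e-01]
 [ 0.000e+00  0.000e+00  0.000e+00  1.000e+00]] [-0.22806516 -0.00709448  0.67137972]
```

View pics/w28.png

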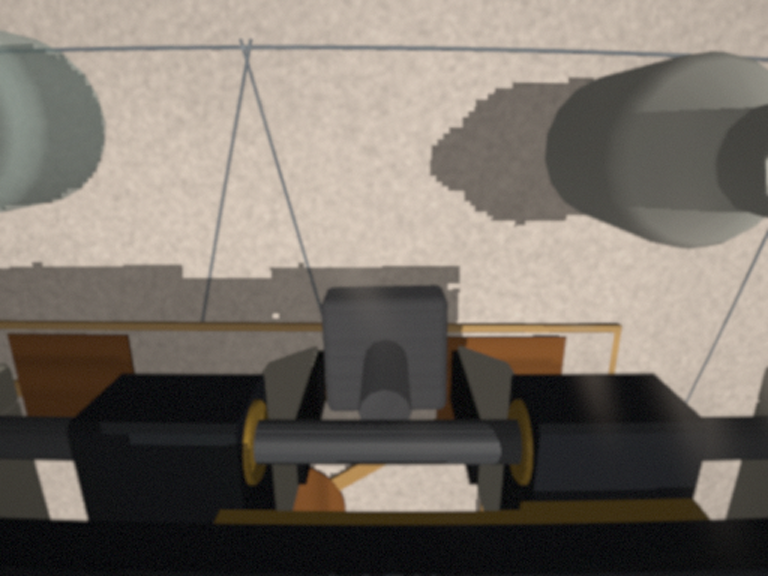

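Aligned. Grip and lift.

>>> move_arm --grip 10 --pt "0 0 0 0" --pt "0 0 0 0" --pt "0 0 0 0" --pt "0 0 0 0" --pt "0 0 -4 0" --pt "0 0 -12 0" --pt "0 0 -30 0" --pt "0 0 -60 0" --pt "0 0 -95 0" --pt "0 0 -130 0" --pt "0 0 -130 0"

```text
clock: 62.12
position: [0.7099, -0.0569, 0.3482]
ee_rot: [3.141, 0.016, 0.012]
force: [0.1, 0.6, -4.2]
width: 0.16
```

>>> move_arm --pt "-25 38 0 0" --pt "-57 88 0 0" --pt "-88 136 0 -0.02" --pt "-119 185 0 -0.04" --pt "-150 233 0 -0.065" --pt "-180 280 5 -0.065" --pt "-198 308 30 -0.065" --pt "-200.5 312 75 -0.065" --pt "-200.5 312 103 -0.065" --pt "-200.5 312 118 -0.065" --pt "-200.5 312 121 -0.065" --pt "-200.5 312 121 -0.065" --pt "-200.5 312 121 -0.065"

```text
clock: 63.75
position: [0.5121, -0.3709, 0.2236]
ee_rot: [3.138, 0.118, 0.003]
force: [0.5, -0.4, -3.7]
width: 0.163
```

```bash
python3 - <<'E'
from h import *
T=snap("wrist","w29"); print(T.round(4),arm.observe()["force"])
E
```

```text
[[ 0.9972  0.0754  0.0017  0.5121]
 [ 0.0754 -0.9972 -0.0011 -0.3709]
 [ 0.0016  0.0013 -1.      0.2236]
 [ 0.      0.      0.      1.    ]] [-0.05004499 -0.16476065 -4.29543273]
```

View pics/w29.png

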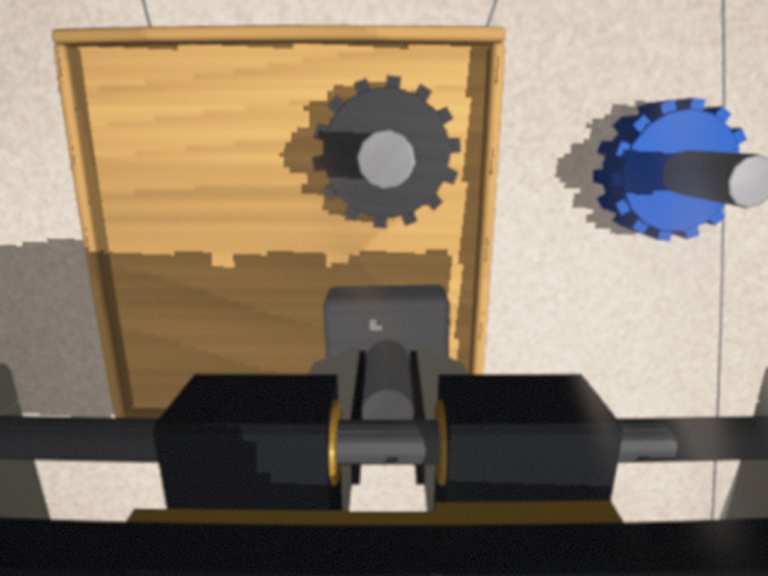

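>>> move_arm --pt "0 0 3 0" --pt "0 0 6 0" --pt "0 0 8 0" --pt "0 0 9.5 0" --pt "0 0 10.4 0" --pt "0 0 10.4 0" --pt "0 0 10.4 0"

```text
clock: 64.68
position: [0.5116, -0.3708, 0.2124]
ee_rot: [3.139, 0.118, -0.0]
force: [-2.9, 2.7, 5.6]
width: 0.168
```

>>> move_arm --grip 44 --pt "0 0 0 0" --pt "0 0 0 0" --pt "0 0 0 0" --pt "0 0 -5 0" --pt "0 0 -20 0" --pt "0 0 -50 0" --pt "0 0 -100 0" --pt "3 -25 -145 0" --pt "9 -75 -160 0.03" --pt "15 -130 -160 0.065" --pt "20 -185 -160 0.065" --pt "25 -235 -160 0.065" --pt "28 -263.5 -160 0.065" --pt "28 -263.5 -160 0.065" --pt "28 -263.5 -160 0.065"

```text
clock: 66.55
position: [0.5197, -0.1068, 0.3728]
ee_rot: [3.141, 0.015, 0.001]
force: [-0.0, 0.2, -0.6]
width: 0.478
```

```bash
python3 - <<'E'
from h import *
T=snap("wrist","w30"); print(T.round(4),arm.observe()["width"])
print(toloc(T,[.5640,-.1062,.214]))
E
```

```text
[[ 1.000e+00  9.500e-03  9.000e-04  5.197e-01]
 [ 9.500e-03 -1.000e+00 -8.000e-04 -1.068e-01]
 [ 9.000e-04  9.000e-04 -1.000e+00  3.728e-01]
 [ 0.000e+00  0.000e+00  0.000e+00  1.000e+00]] 0.47863298269677407
[ 44.14757589  -0.28410958 158.80670639]
```

View pics/w30.png

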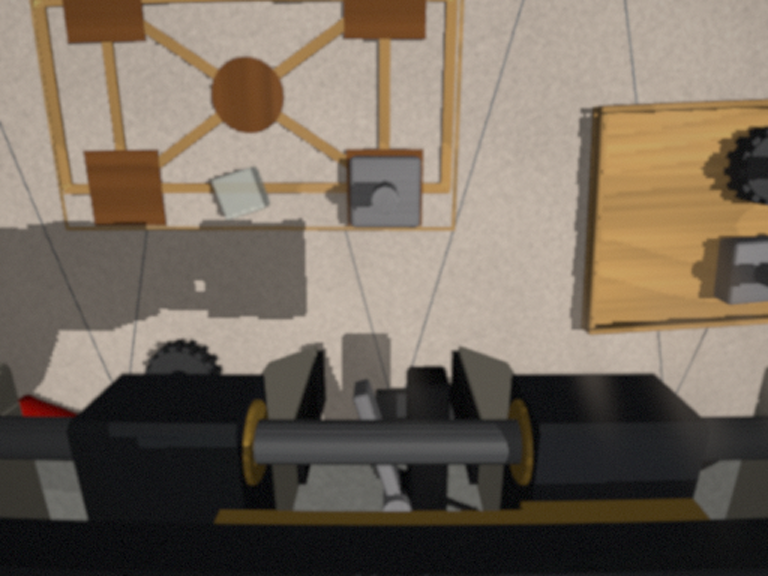

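A is still on its gusset. Descend, grip, lift.

>>> move_arm --pt "20 0 10 0" --pt "44 0 40 0" --pt "44 0 90 0" --pt "44 0 115 0" --pt "44 0 135 0" --pt "44 0 150 0" --pt "44 0 157 0" --pt "44 0 158.5 0" --pt "44 0 158.5 0"

```text
clock: 67.72
position: [0.564, -0.1056, 0.2141]
ee_rot: [3.141, 0.016, 0.001]
force: [0.3, -0.2, -0.8]
width: 0.476
```

>>> move_arm --grip 10 --pt "0 0 0 0" --pt "0 0 0 0" --pt "0 0 0 0" --pt "0 0 0 0" --pt "0 0 -4 0" --pt "0 0 -12 0" --pt "0 0 -30 0" --pt "0 0 -60 0" --pt "0 0 -95 0" --pt "0 0 -130 0" --pt "0 0 -130 0"

```text
clock: 69.1
position: [0.5646, -0.1056, 0.3467]
ee_rot: [3.141, 0.016, 0.009]
force: [-0.1, 0.7, -3.8]
width: 0.163
```

>>> move_arm --pt "3 40 0 0" --pt "7 90 0 -0.03" --pt "11 140 0 -0.065" --pt "14 175 20 -0.065" --pt "14 186 65 -0.065" --pt "14 186 100 -0.065" --pt "14 186 118 -0.065" --pt "14 186 121 -0.065" --pt "14 186 121 -0.065" --pt "14 186 121 -0.065"

```text
clock: 70.35
position: [0.5803, -0.2914, 0.2241]
ee_rot: [3.138, 0.118, 0.004]
force: [0.4, -0.3, -2.0]
width: 0.164
```

```bash
python3 - <<'E'
from h import *
T=snap("wrist","w31"); print(T.round(4),arm.observe()["force"])
E
```

```text
[[ 0.9972  0.0754  0.0024  0.5803]
 [ 0.0754 -0.9972 -0.001  -0.2914]
 [ 0.0023  0.0012 -1.      0.2241]
 [ 0.      0.      0.      1.    ]] [ 0.11581523  0.54815799 -3.00725975]
```

View pics/w31.png

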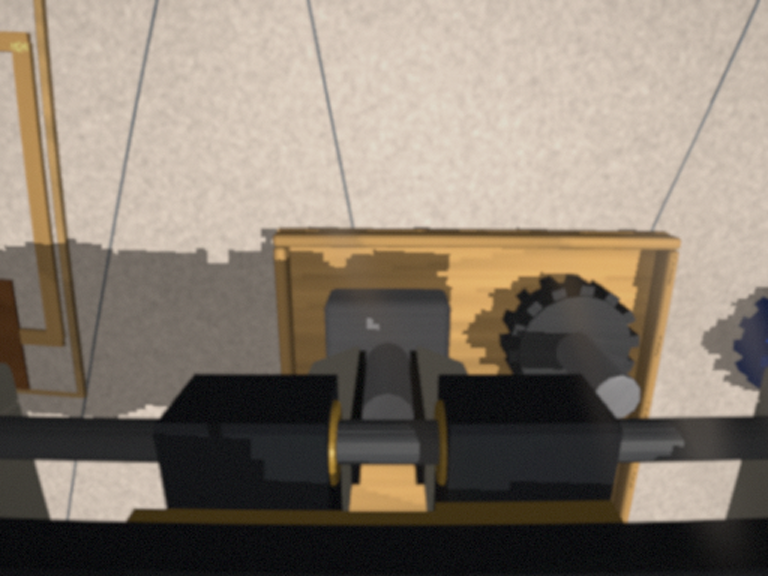

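>>> move_arm --pt "0 0 3 0" --pt "0 0 6 0" --pt "0 0 8 0" --pt "0 0 9.5 0" --pt "0 0 10.7 0" --pt "0 0 10.7 0" --pt "0 0 10.7 0"

```text
clock: 71.28
position: [0.5796, -0.2913, 0.2126]
ee_rot: [3.139, 0.118, 0.0]
force: [-3.2, 2.3, 5.6]
width: 0.163
```

>>> move_arm --grip 38 --pt "0 0 0 0" --pt "0 0 0 0" --pt "0 0 0 0" --pt "0 0 -5 0" --pt "0 0 -20 0" --pt "0 0 -50 0" --pt "0 0 -100 0" --pt "-30 0 -150 0" --pt "-80 0 -200 0" --pt "-100 0 -200 0" --pt "-100 0 -200 0"

```text
clock: 72.65
position: [0.4782, -0.2996, 0.4143]
ee_rot: [3.137, 0.114, 0.004]
force: [1.3, 0.1, 1.2]
width: 0.409
```

```bash
python3 - <<'E'
from h import *
T=snap("wrist","w32"); print(T.round(4),arm.observe()["width"])
snap("scene","s32"); snap("top","t32")
E
```

```text
[[ 0.9973  0.0728  0.0024  0.4782]
 [ 0.0728 -0.9973 -0.002  -0.2996]
 [ 0.0022  0.0022 -1.      0.4143]
 [ 0.      0.      0.      1.    ]] 0.4121935999479648
```

View pics/w32.png

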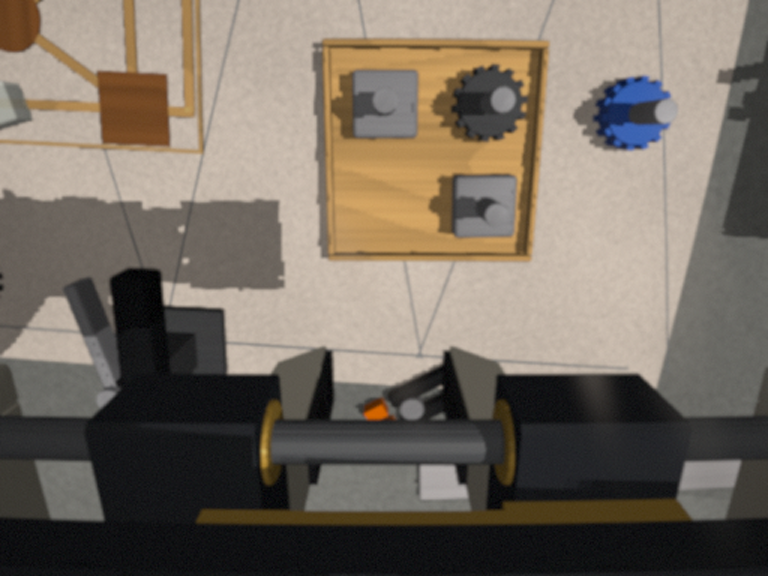

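View pics/s32.png

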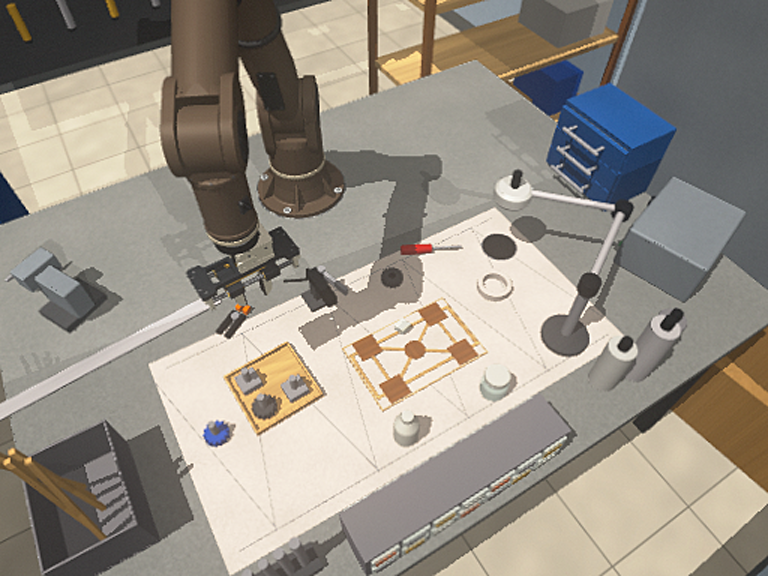

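View pics/t32.png

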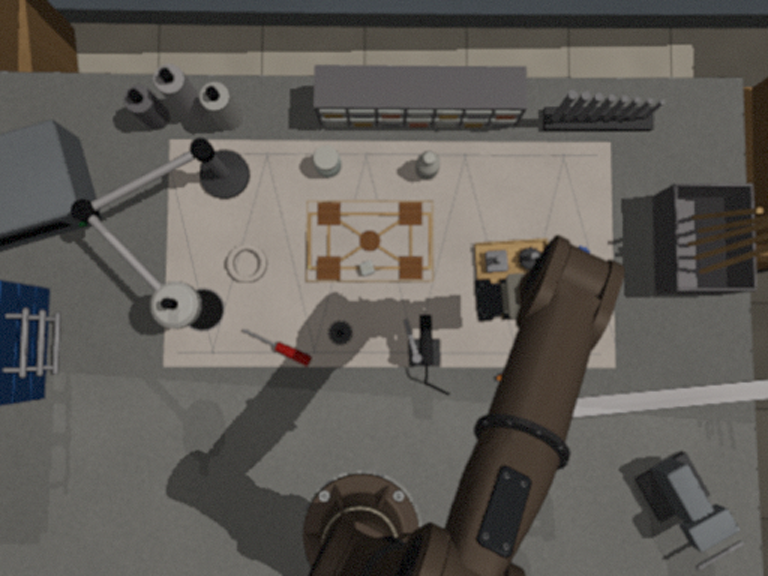

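```bash
python3 - <<'E'
from h import *
im=cv2.imread("pics/s32_raw.png"); c=im[105:185,315:375]; cv2.imwrite("pics/s32c.png",cv2.resize(c,None,fx=7.5,fy=7.5,interpolation=cv2.INTER_CUBIC))
print((w2p("scene",[(.4715,.3498,0),(.4715,.3498,.254),(.4715,.3498,.212)])-[315,105])*7.5)
E
```

```text
[[130.62790136 441.37463936]
 [224.34493611  70.21378605]
 [206.91784721 139.4812691 ]]
```

View pics/s32c.png

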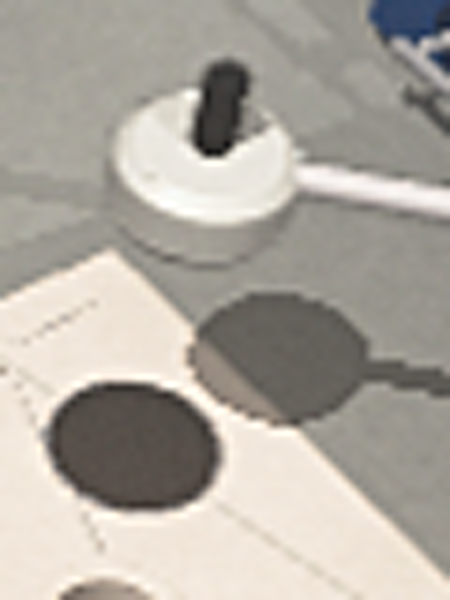

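```bash
python3 -c "
from cell import arm
print(arm.observe()['dq'].round(4)); print(arm.sign_off())"
```

```text
[-0.0068  0.0182 -0.0031 -0.0008  0.0014 -0.0017  0.0002]
the job is handed in; nothing more can be done
None
```

The job is done and handed in at about 73 s of the 210 s allowed.

- **Weights on the frame:** I set the three weights present (two bright square ones and one dark gear wheel) on three gussets. The wrist pictures showed each one about 1 mm off centre.
- **Lamp over the frame:** On the first drag the knob slipped about 11 mm in the jaws. I re-gripped it and corrected the head to within about 1 mm of the plate centre.
- **Curing:** I squeezed the trigger fully for about 2.2 to 2.6 s; the exact time is not measured because the fingers' closing speed is unknown. The jaws read 37 mm across during the squeeze, and afterwards the trigger was seen sprung back. Pictures just before and just after the squeeze showed the weights on their gussets.
- **Lamp parked:** The knob slipped about 11 mm again and I corrected it the same way. By the wrist and scene cameras the head is within about 1 mm of the disc centre. The top camera suggests up to about 2 mm off along x.
- **Weights back in the tray:** While I was returning the weights, I found one square weight knocked about 5 cm off its gusset. I picked it up from there. The last pictures show all three upright on the tray floor.

The last pictures also show the bystander things and the blue gear where they were, and the arm clear of everything. No check failed.

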